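# Clamp the swing-top canister of screws shut

## Robot

A 6-joint arm with a two-finger parallel gripper is mounted at the origin on the work surface. World frame = base frame: x ahead of the robot, y to its left, z up, the work surface at z = 0. Lengths are in m, angles in rad, forces in N, time in s.
With the tool pointing down it reaches from about 0.35 to 0.775 m from the base axis. Payload 7.3 kg.
Tool frame: the origin (TCP) lies midway between the tips of the shut fingers; the grasp point (between the pads) lies robot.grasp_offset behind it (robot.grasp_offset is the distance from the TCP to the grasp point, in m); z points along the fingers, x is the direction in which the jaws open and shut, and the axes are right-handed (so a half turn about z gives the same grasp; the last joint's range is limited). The gripper opens to 92 mm and grips with 3 to 60 N. Pads are 19 mm wide; open, the fingers measure 130 mm over their backs; the gripper's body (75 mm by 190 mm) begins 47 mm behind the grasp point.
Start: joints at [1.079, 0.342, 1.524, -0, 1.275, -0.146], TCP at [0.178, 0.494, 0.192] pointing down, gripper open.
Joint ranges: [-2.53, 2.53], [-0.77, 2.02], [0.04, 2.7], [-1, 4.14], [0.28, 2.66], [-3.11, 3.11]. Speed limits (rad/s): [2.57, 2.57, 3.14, 3.14, 3.14, 3.14].

## Interface

Orientations are given as [roll, pitch, yaw] about the fixed x, y, z axes, in that order (R = Rz(yaw) Ry(pitch) Rx(roll)).
In Python, from cell import robot gives the robot as it stands. The module is installed in compiled form; this text tells all that it offers.
- The arm moves only by the tool move_arm, never from a script. Its argument "increments" is a list of rows, each a list of 7 numbers: the finger opening in mm, from 0 to 91.8, then the shift along the tool's x, y, z in mm, then the turn, a rotation vector about the tool's x, y, z in rad. A call has 1 to 12 rows; each row shifts and turns the pose as measured when the row begins, along the tool's axes as they then stand; what a row does not reach is not made up. A row lasts 1/8 s, in which the tool goes at most 62.5 mm and 10.7 degrees, less where a joint would pass 70% of its speed; a pose out of reach is approached as far as the arm can. A call is refused whole if a number of a shift passes 62.5 or a number of a turn 0.188, either way. A call with a gripper value outside its range is refused whole. The fingers move at their own pace and stop on an object; "newtons" is the grip in N (left out, the last holds). Time passes only in rows, so rows that do not move let the fingers close. It gives the time, the measured TCP pose, the force and the opening at its end, in the units of the state.
- robot.observe(): the state, without advancing time (a new reading comes with each control period).
- robot.read_camera(name): name is "scene" or "top" or "wrist"; returns a dict with "img" (384x512x3 uint8, red, green, blue), "fx", "fy", "cx", "cy" (pixels), "T" (4x4, takes a point from camera to world coordinates). Camera axes: x right, y down, z forward; pixel columns grow to the right and rows downward; lengths in m; the calibration is good to about 2 mm. A picture is of the moment at which its call begins. There is no depth.
- robot.hand_in(): hands the job in, once; it reports no verdict.
Trained networks look in the newest picture that a camera, given by its name, has taken for a name from the list of things; names that differ only in an ending like _2 or _b are one class to them, and where a whole thing is asked for, a point or a joint stands for the part that bears it (a point fixed in the world has none). Each returns a list of dicts, best first, with "conf" (0 to 1); they miss things now and then, are a little off and sometimes report something else, mostly with a low value. They report only what shows in the picture. A call takes as long as a camera call. They do not tell look-alikes from the thing itself.
- robot.look_for(thing, camera): "rect" ([left, top, width, height] in pixels, round what is visible of it).
The state is a dict: "time": time; "qpos": joint angles; "qvel": joint speeds; "joint_efforts": joint torques, N m; "tool_pos": TCP position; "tool_rot": TCP orientation; "contact_force": force on the tool from outside, world axes, zero at the start; "torque": the same for the moment, N m; "opening": finger opening in m.
Only numpy, scipy, OpenCV 4.12 (cv2) and the standard library are available. Lean on these libraries where they do the work, as an engineer would, in place of code of your own. Each camera call takes 0.05 s, during which the arm holds its last target.

## Task

The lid is sitting on the screw canister but is not fastened. Swing the wire bail up and over the lid until it sits in the notch of the lid's knob, then press the wire lever at the front all the way down past centre, so that it snaps home against the canister and holds the lid clamped tight. Leave the canister standing where it is with its lid seated, and do not disturb the other things on the bench.

Things in the scene. Friction and masses are not known exactly. Their poses are not given: they have to be found in the camera images.
- can: canister: white enamelled steel cylinder with a paper band, 96 mm across, loose on the bench, full of screws (3 kg). Origin: centre of its underside; z up its axis; -x is its front (lever side), +x its back. Body straight to 102 mm height, neck 70 mm across, rim at 142 mm. The lever's pivot axis is the line along y at x = 0, 130 mm above the underside (ears on the neck)
- lid: loose domed aluminium lid with gasket, 74 mm across, 0.18 kg, lying in place on the rim. Origin: centre of its underside, 142 mm above the canister's underside; z up. Dome to 12 mm above the origin; on it a black knob, 20 (x) by 24 mm (y), its top 40 mm above the origin, with a 9 mm wide notch along y across it
- lid_notch (a point): where the middle of the bail's cross bar lies when it sits on the notch floor: 35 mm above the lid's origin, on its axis. The notch's front wall (lever side) rises 8 mm above its floor and stops the bail; its rear lip is 1.5 mm high, the bail passes over it from the back
- bail: bail: U of 5 mm dark steel wire straddling the lid, arms 93 mm apart, cross bar 56.5 mm from its pivots. Turns about a line along the canister's y through the two eyes of the lever's cranks; origin half-way between these eyes, z along the arms to the bar. Leans back 28 to 56 degrees from upright at the start. Light friction: stays wherever it is left
- bail_bar (a point): middle of the bail's straight 69 mm cross bar (along the canister's y). It takes 1 to 2 N to push it forward along its arc from behind. Beside the knob 15 mm or more are free between bar and dome when it is over the lid. While the lever is raised the bar stands 3 to 8 mm above its place in the notch; closing the lever pulls it down
- lever (a joint): lever angle, rad: 0 = shut, handle against the canister's front; grows as it is raised; 1.58 to 1.76 at the start; stays where it is left (1.2 N at the handle). Its 12 mm cranks carry the bail's eyes: with the bail in the notch it is stiff below about 1.0 (up to some 6 N at the handle along its arc); dead centre at 0.38; below about 0.28 it snaps to 0 by itself and stays
- lever_handle (a point): middle of the lever's handle bar: straight, 72 mm long, 6 mm dark steel wire along the canister's y, at the end of two arms 105 mm apart. Moves on a circle of 84 mm radius about the lever's pivot axis. Shut, it is 52 mm in front of the canister's axis, 64 mm above its underside; level with the pivot at 0.90 rad
- carton: bystander: a closed cardboard carton of screws, 75 x 115 x 50 mm; origin at the centre of its underside
- tin: bystander: a steel tin with a blue band, 84 mm across, 95 mm high; origin at the centre of its underside
- wrench: bystander: a flat steel wrench, 180 mm long, lying along its x; origin at its middle on the bench
- driver: bystander: a screwdriver with a black handle, 200 mm long, lying along its x; origin at its middle on the bench
There are look-alikes about, which are no part of the job. Of the things like the lid, leave any that is pink; of the rest the smaller one is meant.

How it is judged:
By the outcome, as a careful person would: the job done as asked, in the order asked, and still so for the second after the job is handed in, with the robot touching nothing.
It also fails if it takes over 48 s, if anything falls off the work surface, if the arm or the gripper's body presses on something with over 40 N, if the wrist force passes 120 N, or if a joint passes its speed limit or range.

## Working session

There is one attempt and no reset: what is moved stays moved. The work goes in short steps, Python scripts to look and compute and a tool call to move; the robot and the scene stay as the last step left them, time stands still between calls to the robot, and variables do not carry over. Pictures are saved under pics/ and viewed, and the job is handed in when it is done.

Besides the shell and the picture viewer there is one more tool, called after "Emit:" as name(argument=value, ...) on one line, values as JSON. move_arm: Moves the arm, as the interface text tells. Its arguments: {"type":"object","properties":{"increments":{"type":"array"},"newtons":{"type":"number"}},"required":["increments"]}

```bash
mkdir -p pics; ls; cat > h.py <<'E'
from cell import robot
import numpy as np, cv2
def snap(n,f):
    c=robot.read_camera(n); cv2.imwrite('pics/'+f,cv2.cvtColor(c['img'],cv2.COLOR_RGB2BGR)); return c
def proj(c,P):
    T=np.linalg.inv(c['T']); p=T[:3,:3]@np.array(P)+T[:3,3]
    return np.array([c['fx']*p[0]/p[2]+c['cx'],c['fy']*p[1]/p[2]+c['cy']])
def ray(c,u,v):
    d=c['T'][:3,:3]@np.array([(u-c['cx'])/c['fx'],(v-c['cy'])/c['fy'],1.]); return c['T'][:3,3],d
def onz(c,u,v,z):
    o,d=ray(c,u,v); return o+d*(z-o[2])/d[2]
E
python3 - <<'E'
from h import *
s=robot.observe(); print(s, robot.grasp_offset)
for n in ['scene','top']:
    c=snap(n,n+'0.png'); print(n,c['T'].round(3).tolist(),c['fx'],c['cx'],c['cy'])
    for t in ['can','lid','bail','lever','carton','tin','wrench','driver']:
        print(t,[( [round(x) for x in d['rect']],round(d['conf'],2)) for d in robot.look_for(t,n)][:4])
E
```

```text
pics
{'time': 0.0, 'qpos': array([ 1.07897188e+00,  3.42709008e-01,  1.52503416e+00,  3.77601535e-06,
        1.27539657e+00, -1.45959392e-01]), 'qvel': array([-0.00089787,  0.00036154, -0.00140533,  0.00081618, -0.00032367,
       -0.0008645 ]), 'joint_efforts': array([ 9.58351229e-04, -4.31240237e+01, -2.44220424e+01,  7.17751589e-02,
        5.58860635e-02, -1.18390453e-04]), 'tool_pos': array([0.17771496, 0.49350902, 0.19124614]), 'tool_rot': array([-3.14136407e+00,  1.53010635e-03,  1.22493034e+00]), 'contact_force': array([-0.73632069,  0.27528675, -0.91831044]), 'torque': array([-0.06714105, -0.01985871, -0.05223985]), 'opening': 0.0921397335751904} 0.0188
scene [[0.209, 0.62, -0.756, 1.459], [0.978, -0.149, 0.148, -0.188], [-0.02, -0.77, -0.638, 0.881], [0.0, 0.0, 0.0, 1.0]] 396.4845063444052 262.55498054972514 194.42122188162827
can [([219, 165, 41, 67], 0.92)]
lid [([230, 174, 26, 21], 0.87), ([245, 243, 34, 25], 0.74), ([192, 213, 20, 18], 0.6)]
bail [([228, 186, 30, 9], 0.58)]
lever [([222, 163, 39, 32], 0.73)]
carton [([108, 199, 42, 39], 0.83)]
tin [([368, 159, 36, 36], 0.88)]
wrench [([110, 258, 49, 45], 0.74)]
driver [([398, 215, 14, 32], 0.5)]
top [[0.018, -0.994, 0.108, 0.478], [-1.0, -0.019, -0.003, -0.008], [0.005, -0.108, -0.994, 1.241], [0.0, 0.0, 0.0, 1.0]] 395.241355395619 251.95992743584844 187.15053340857176
can [([260, 198, 29, 24], 0.7), ([251, 192, 44, 42], 0.65)]
lid [([248, 149, 33, 31], 0.74), ([262, 200, 26, 23], 0.69), ([306, 205, 18, 27], 0.58)]
bail []
lever [([256, 194, 42, 41], 0.72)]
carton [([260, 198, 25, 26], 0.62), ([366, 222, 44, 33], 0.6)]
tin [([81, 214, 43, 30], 0.69)]
wrench [([360, 143, 37, 46], 0.94)]
driver [([114, 123, 21, 52], 0.87)]
```

```bash
python3 - <<'E'
import cv2
a=cv2.imread('pics/scene0.png');b=cv2.imread('pics/top0.png')
cv2.imwrite('pics/s0c.png',cv2.resize(a[145:285,180:300],None,fx=5,fy=5,interpolation=cv2.INTER_CUBIC)[:600])
cv2.imwrite('pics/t0c.png',cv2.resize(b[140:250,235:345],None,fx=5,fy=5,interpolation=cv2.INTER_CUBIC))
E
```

```text
(no output)
```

View pics/scene0.png

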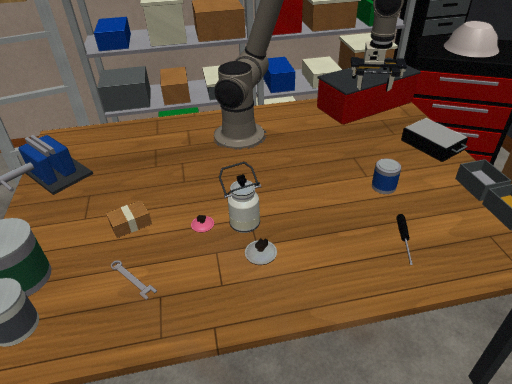

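View pics/top0.png

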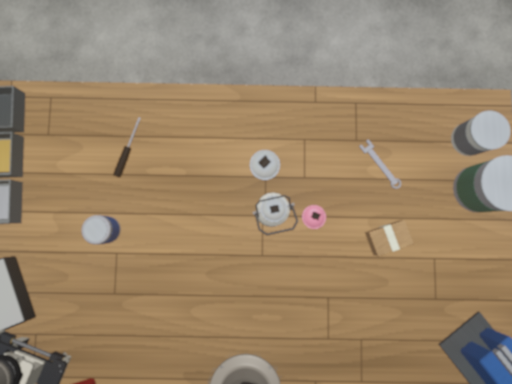

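View pics/s0c.png

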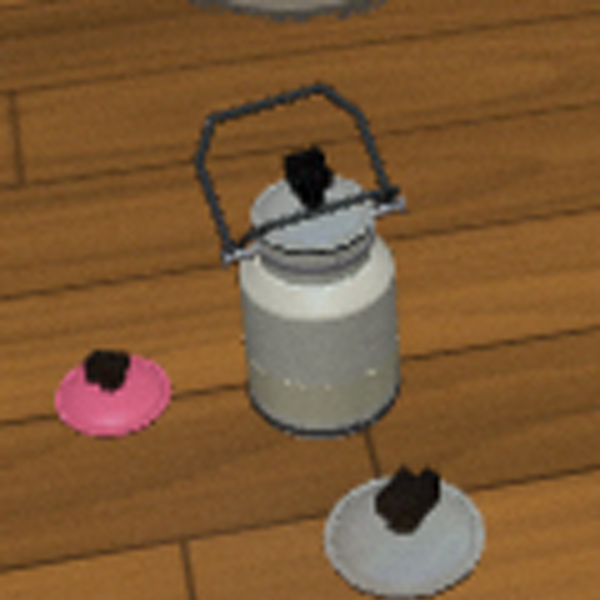

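View pics/t0c.png

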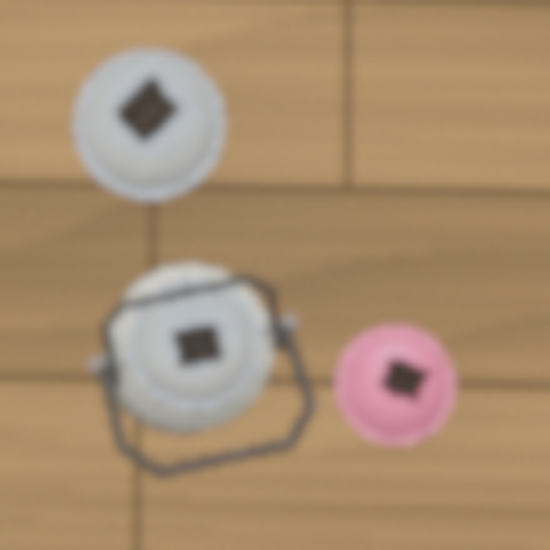

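The canister stands at about (273,209) in the top view. The big loop, which is the lever, stands up on the robot side. The bail's smaller loop leans away from the robot over the lid's far edge. I'll fit a model of the mechanism to the pixels.

```bash
cat > fit.py <<'E'
from h import *
from scipy.optimize import least_squares
def pts(p):
    x,y,w,a,b=p
    c,s=np.cos(w),np.sin(w)
    W=lambda X,Y,Z:np.array([x+c*X-s*Y,y+s*X+c*Y,Z])
    hx,hz=-.084*np.cos(a-.9),.130+.084*np.sin(a-.9)
    ex,ez=-.012*np.sin(a-.38),.130-.012*np.cos(a-.38)
    bx,bz=ex+.0565*np.sin(b),ez+.0565*np.cos(b)
    return W,dict(hL=W(hx,.036,hz),hR=W(hx,-.036,hz),bL=W(bx,.0345,bz),bR=W(bx,-.0345,bz),base=W(0,0,0),rim=W(0,0,.142),knob=W(0,0,.182),earL=W(0,.0525,.13),earR=W(0,-.0525,.13)),(ex,ez,bx,bz,hx,hz)
def fit(cams,obs,p0,sig={}):
    def f(p):
        q=pts(p)[1]
        return np.concatenate([(proj(cams[n],q[k])-np.array(uv))*sig.get(k,1) for n,k,uv in obs])
    r=least_squares(f,p0,loss='soft_l1'); return r.x,f(r.x)
E
cat > f0.py <<'E'
from fit import *
cams={n:robot.read_camera(n) for n in['top','scene']}
T=lambda u,v:((u+.5)/5-.5+235,(v+.5)/5-.5+140)
S=lambda u,v:((u+.5)/5-.5+180,(v+.5)/5-.5+145)
obs=[('top','hL',T(160,472)),('top','hR',T(292,445)),('top','bL',T(128,303)),('top','bR',T(250,278)),('top','knob',T(198,344)),
('scene','hL',S(320,87)),('scene','hR',S(212,118)),('scene','bR',S(260,235)),('scene','bL',S(360,200)),('scene','knob',S(308,158)),('scene','rim',S(313,218))]
p,r=fit(cams,obs,[.45,-.03,.2,1.67,.7]); print(p.round(4)); 
for o,e in zip(obs,r.reshape(-1,2)): print(o[0],o[1],e.round(1))
print(np.array(pts(p)[2]).round(4))
for n in cams:
    im=cv2.cvtColor(cams[n]['img'],cv2.COLOR_RGB2BGR); im=cv2.resize(im,None,fx=5,fy=5,interpolation=cv2.INTER_CUBIC)
    for k,P in pts(p)[1].items():
        u=(proj(cams[n],P)+.5)*5; cv2.circle(im,tuple(int(i) for i in u),3,(0,0,255),-1); 
    u=(proj(cams[n],pts(p)[1]['rim'])*5).astype(int); cv2.imwrite(f'pics/fit0{n}.png',im[u[1]-250:u[1]+300,u[0]-250:u[0]+250])
E
python3 f0.py
```

```text
[ 0.5378 -0.0733  0.2038  1.6323  0.8214]
top hL [-0.6 -0.2]
top hR [-0.4  0.2]
top bL [-0.4 -0.1]
top bR [0.  0.3]
top knob [ 0.5 -0.2]
scene hL [-0.2  0.1]
scene hR [-0.9 -0.2]
scene bR [ 1.2 -0.6]
scene bL [3.3 0.1]
scene knob [-1.3  1.2]
scene rim [-1.6 -0.1]
[-0.0114  0.1262  0.03    0.1647 -0.0625  0.1862]
```

```bash
python3 - <<'E'
from h import *
c=snap('wrist','w0.png'); s=robot.observe()
from scipy.spatial.transform import Rotation as R
Tt=np.eye(4);Tt[:3,:3]=R.from_euler('xyz',s['tool_rot']).as_matrix();Tt[:3,3]=s['tool_pos']
print((np.linalg.inv(Tt)@c['T']).round(3),c['fx'],c['cx'],c['cy'],s['time'])
E
```

```text
[[ 1.    -0.     0.    -0.001]
 [ 0.     0.951  0.308 -0.085]
 [-0.    -0.308  0.951 -0.193]
 [ 0.     0.     0.     1.   ]] 339.1665237202768 259.4261921688079 189.12100908824064 1.05
```

View pics/w0.png

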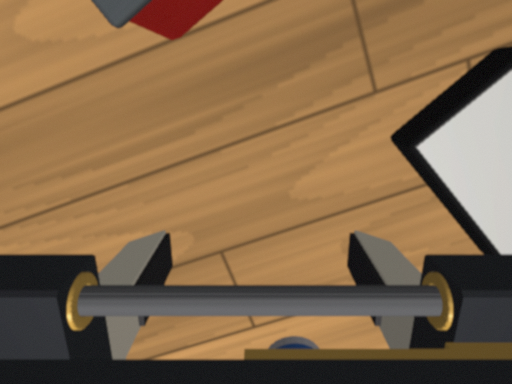

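View pics/fit0scene.png

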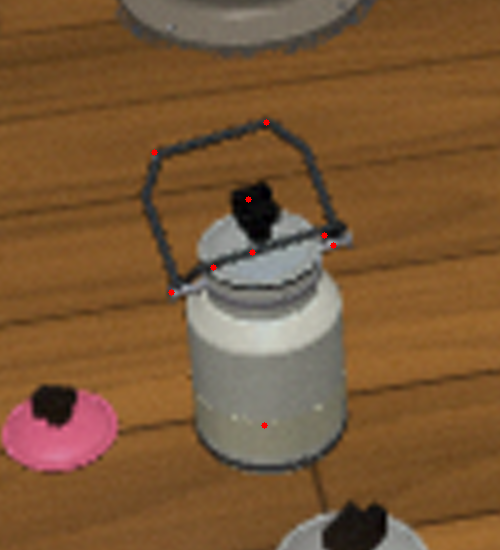

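View pics/fit0top.png

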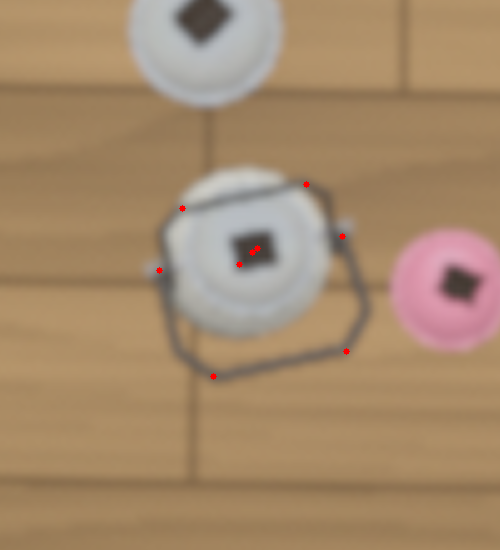

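```bash
cat > plan.py <<'E'
from h import *
from scipy.spatial.transform import Rotation as R
def state():
    s=robot.observe(); return s,R.from_euler('xyz',s['tool_rot']),s['tool_pos']
def plan(target,Rt,n,grip,start=None):
    s,r0,p0=state()
    if start is not None: p0,r0=start
    rv=(r0.inv()*Rt).as_rotvec()/n; dp=(np.array(target)-p0)/n
    r=r0;rows=[]
    for i in range(n):
        rows.append([grip]+[round(float(v)*1e3,1) for v in r.inv().apply(dp)]+[round(float(v),4) for v in rv]); r=r*R.from_rotvec(rv)
    for q in rows: print(q)
    return np.array(target),Rt
down=lambda yaw:R.from_euler('xyz',[np.pi,0,yaw])
E
python3 - <<'E'
from plan import *
s,r,p=state()
print(p)
a=plan([.25,.38,.30],down(.95),4,0)
print(); plan([.50,-.07,.30],down(.204),8,0,start=a[:2])
E
```

```text
[0.17792887 0.49394213 0.19195751]
[0, -20.7, 26.6, -27.0, -0.0, -0.0, 0.0687]
[0, -18.8, 28.0, -27.0, -0.0, -0.0, 0.0687]
[0, -16.8, 29.2, -27.0, -0.0, -0.0, 0.0687]
[0, -14.8, 30.3, -27.0, -0.0, -0.0, 0.0687]

[0, -27.6, 58.1, 0.0, 0.0, -0.0, 0.0932]
[0, -22.0, 60.5, 0.0, 0.0, -0.0, 0.0932]
[0, -16.3, 62.2, 0.0, 0.0, -0.0, 0.0932]
[0, -10.5, 63.5, 0.0, 0.0, -0.0, 0.0932]
[0, -4.5, 64.2, 0.0, 0.0, -0.0, 0.0932]
[0, 1.5, 64.3, 0.0, 0.0, -0.0, 0.0932]
[0, 7.5, 63.9, 0.0, 0.0, -0.0, 0.0932]
[0, 13.4, 62.9, 0.0, 0.0, -0.0, 0.0932]
```

Emit:
move_arm(increments=[[0,-20,27,-27,0,0,0.07],[0,-19,28,-27,0,0,0.07],[0,-17,29,-27,0,0,0.07],[0,-15,30,-27,0,0,0.07],[0,-27,55,0,0,0,0.093],[0,-22,57,0,0,0,0.093],[0,-16,58,0,0,0,0.093],[0,-10,59,0,0,0,0.093],[0,-4,60,0,0,0,0.093],[0,2,60,0,0,0,0.093],[0,8,60,0,0,0,0.093],[0,13,50,0,0,0,0.093]])

```text
time: 2.55
tool_pos: [0.4801, -0.0534, 0.3057]
tool_rot: [3.141, -0.008, 0.174]
contact_force: [0.0, 0.7, 1.1]
opening: 0.0004
```

```bash
python3 - <<'E'
from plan import *
s,r,p=state()
print(p,s['tool_rot'],s['qpos'].round(3),s['time'],s['contact_force'],s['opening'])
snap('wrist','w1.png')
plan([.535,-.073,.31],down(.204),3,0)
E
```

```text
[ 0.48005988 -0.05337105  0.30568941] [ 3.14087626 -0.00809858  0.17422876] [-0.272  0.192  1.418  0.003  1.524 -0.446] 2.55 [0.04722569 0.68238509 1.14398406] 0.00042739522028008964
[0, 16.4, 7.7, -1.6, 0.0014, -0.0026, -0.0122]
[0, 16.3, 7.9, -1.6, 0.0014, -0.0026, -0.0122]
[0, 16.2, 8.1, -1.7, 0.0014, -0.0026, -0.0122]
```

View pics/w1.png

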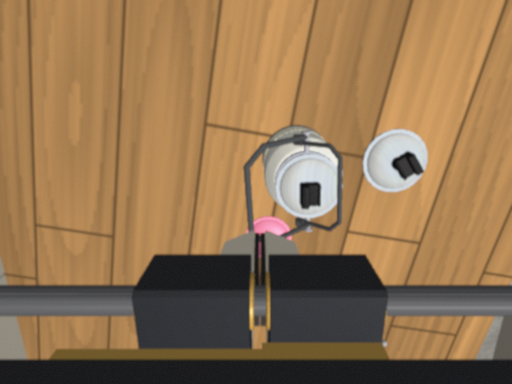

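Emit:
move_arm(increments=[[0,16,8,-2,0,0,-0.012],[0,16,8,-2,0,0,-0.012],[0,10,-20,-2,0,0,-0.012],[0,0,-20,0,0,0,0],[0,0,0,0,0,0,0]])

```text
time: 3.22
tool_pos: [0.5194, -0.0285, 0.3099]
tool_rot: [3.138, -0.005, 0.2]
contact_force: [0.5, -0.8, 0.8]
opening: 0.0005
```

```bash
python3 - <<'E'
from plan import *
s,r,p=state()
print(p,s['tool_rot'],s['time'])
c=snap('wrist','w2.png')
im=cv2.imread('pics/w2.png')
cv2.imwrite('pics/w2c.png',cv2.resize(im[50:350,150:450],(600,600),interpolation=cv2.INTER_CUBIC))
from fit import pts
P=pts([ 0.5378,-0.0733,0.2038,1.6323,0.8214])[1]
for k in P: print(k,proj(c,P[k]).round(1), ((proj(c,P[k])+.5)*2-[300,100]).round())
E
```

```text
[ 0.51941325 -0.02850925  0.30987492] [ 3.13811321 -0.00532812  0.20014858] 3.225
hL [205.  181.8] [111. 265.]
hR [208.8 248. ] [119. 397.]
bL [297.4 176.7] [296. 254.]
bR [295.5 237. ] [292. 375.]
base [265.1 168.6] [231. 238.]
rim [267.8 200.6] [237. 302.]
knob [268.9 214.1] [239. 329.]
earL [267.6 152.7] [236. 206.]
earR [267.3 237.9] [236. 377.]
```

View pics/w2c.png

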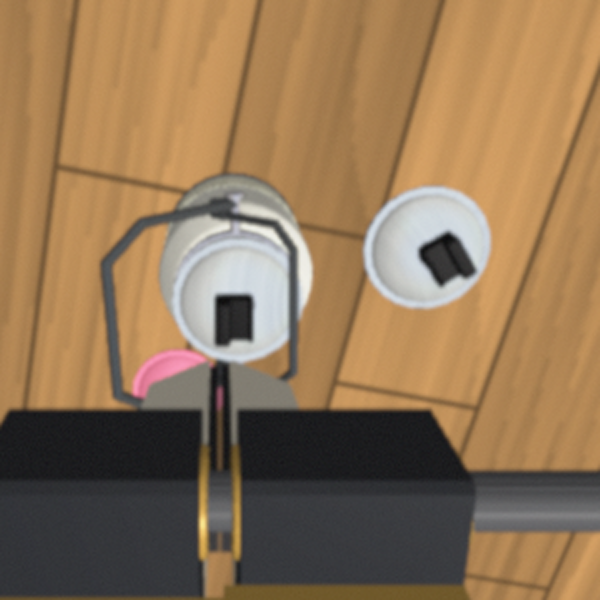

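```bash
cat > f1.py <<'E'
from fit import *
cams={n:robot.read_camera(n) for n in['top','scene','wrist']}
T=lambda u,v:((u+.5)/5-.5+235,(v+.5)/5-.5+140)
S=lambda u,v:((u+.5)/5-.5+180,(v+.5)/5-.5+145)
V=lambda u,v:((u+.5)/2-.5+150,(v+.5)/2-.5+50)
obs=[('top','hL',T(160,472)),('top','hR',T(292,445)),('top','bL',T(128,303)),('top','bR',T(250,278)),('top','knob',T(198,344)),
('scene','hL',S(320,87)),('scene','hR',S(212,118)),('scene','knob',S(308,158)),('scene','rim',S(313,218)),
('wrist','hL',V(104,265)),('wrist','hR',V(118,397)),('wrist','bL',V(294,252)),('wrist','bR',V(294,375)),('wrist','rim',V(238,299)),('wrist','knob',V(234,320))]
def f(p):
    q=pts(p)[1]; return np.concatenate([(proj(cams[n],q[k])-np.array(uv))/(1 if n!='wrist' else 2)*(1 if n!='wrist' else 3) for n,k,uv in obs])
r=least_squares(f,[.5378,-.0733,.2038,1.63,.82],loss='soft_l1'); print(r.x.round(4)); 
for o in obs: print(o[0],o[1],(proj(cams[o[0]],pts(r.x)[1][o[1]])-o[2]).round(1))
print(np.array(pts(r.x)[2]).round(4))
E
python3 f1.py
```

```text
[ 0.5378 -0.0738  0.2286  1.6125  0.823 ]
top hL [0.3 0.4]
top hR [0.3 0.1]
top bL [-0.4  0.2]
top bR [-0.1 -0. ]
top knob [ 0.7 -0.2]
scene hL [-1.1  0.2]
scene hR [-1.6  0.3]
scene knob [-1.5  1.2]
scene rim [-1.7 -0.1]
wrist hL [ 1.3 -0.3]
wrist hR [-0.  -0.3]
wrist bL [-0.2 -0.9]
wrist bR [-0.4 -2. ]
wrist rim [-1.1  0.4]
wrist knob [2.  3.3]
[-0.0113  0.126   0.0301  0.1644 -0.0636  0.1849]
```

```bash
cat > cw.py <<'E'
from plan import *
X0,Y0,W0=.538,-.0735,.22
def C(x,y,z): c,s=np.cos(W0),np.sin(W0); return [X0+(c*x-s*y)/1e3,Y0+(s*x+c*y)/1e3,z/1e3]
def inv(p): c,s=np.cos(W0),np.sin(W0); d=np.array(p[:2])-[X0,Y0]; return np.array([c*d[0]+s*d[1],-s*d[0]+c*d[1],p[2]])*1e3
E
python3 - <<'E'
from cw import *
s,r,p=state(); print(inv(p))
a=plan(C(62,-24,300),down(W0),3,0); plan(C(62,-24,160),down(W0),5,0,start=a)
E
```

```text
[ -8.26796879  46.22049028 309.90369727]
[0, 23.9, 22.9, 3.5, 0.0013, -0.0019, -0.0074]
[0, 23.8, 23.1, 3.5, 0.0013, -0.0019, -0.0074]
[0, 23.6, 23.2, 3.4, 0.0013, -0.0019, -0.0074]
[0, -0.0, -0.0, 28.0, 0.0, 0.0, 0.0]
[0, -0.0, -0.0, 28.0, 0.0, 0.0, 0.0]
[0, -0.0, -0.0, 28.0, 0.0, 0.0, 0.0]
[0, -0.0, -0.0, 28.0, 0.0, 0.0, 0.0]
[0, -0.0, -0.0, 28.0, 0.0, 0.0, 0.0]
```

Emit:
move_arm(increments=[[0,24,23,3,0,0,-0.007],[0,24,23,3,0,0,-0.007],[0,23,23,3,0,0,-0.007],[0,1,1,28,0,0,0],[0,0,0,28,0,0,0],[0,0,0,28,0,0,0],[0,0,0,20,0,0,0],[0,0,0,0,0,0,0]])

```text
time: 4.42
tool_pos: [0.6075, -0.0917, 0.1949]
tool_rot: [3.135, -0.007, 0.214]
contact_force: [-0.4, 0.5, -0.1]
opening: 0.0005
```

```bash
python3 - <<'E'
from cw import *
s,r,p=state(); print(inv(p),s['tool_rot'],s['contact_force'],s['time'])
for n in ['wrist','scene']:
    c=snap(n,n+'3.png')
im=cv2.imread('pics/scene3.png'); cv2.imwrite('pics/s3c.png',cv2.resize(im[120:240,180:300],(600,600),interpolation=cv2.INTER_CUBIC))
E
```

```text
[ 63.87933712 -32.94182681 194.88822903] [ 3.13517045 -0.00704723  0.21381392] [-0.41983995  0.51780794 -0.11937714] 4.425
```

View pics/wrist3.png

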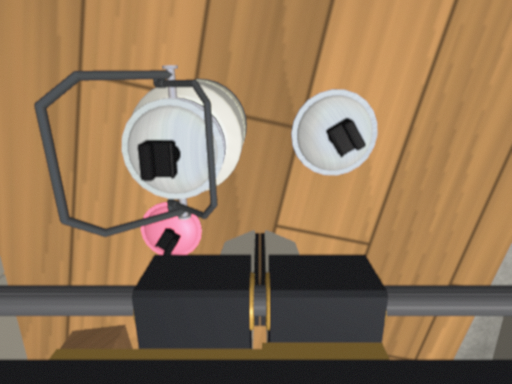

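View pics/s3c.png

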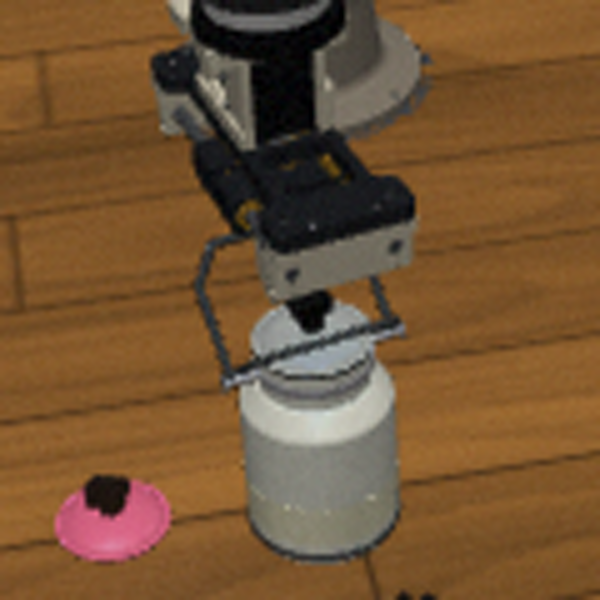

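```bash
python3 - <<'E'
from cw import *
s,r,p=state()
c=snap('scene','scene4.png'); print(proj(c,p), (proj(c,p)-[180,120])*5)
im=cv2.imread('pics/scene4.png'); cv2.imwrite('pics/s4c.png',cv2.resize(im[100:250,160:310],(600,600),interpolation=cv2.INTER_CUBIC)); print((proj(c,p)-[160,100])*4)
c=snap('top','top4.png'); print(proj(c,p),(proj(c,p)-[200,140])*4)
im=cv2.imread('pics/top4.png'); cv2.imwrite('pics/t4c.png',cv2.resize(im[120:270,200:350],(600,600),interpolation=cv2.INTER_CUBIC))
E
```

```text
[237.21204439 189.12649192] [286.06022196 345.63245962]
[308.84817757 356.50596769]
[282.34867547 181.39100865] [329.39470188 165.5640346 ]
```

View pics/s4c.png

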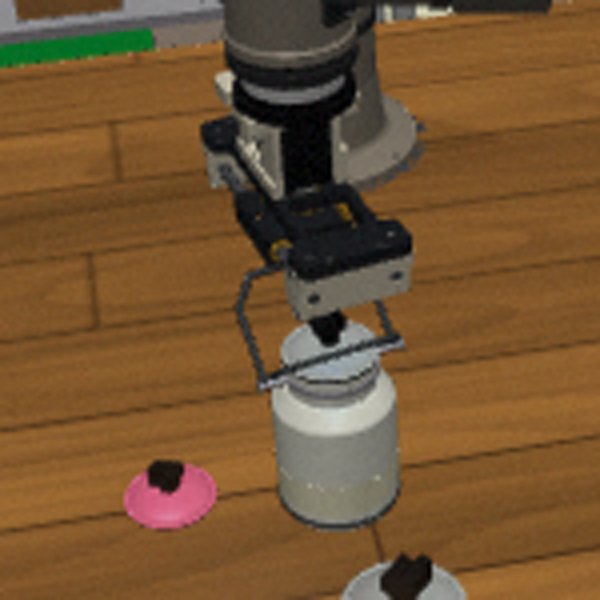

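View pics/t4c.png

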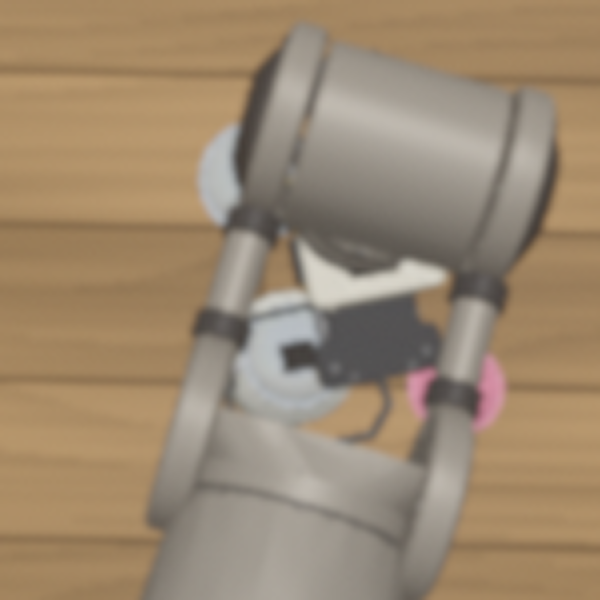

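```bash
python3 - <<'E'
from cw import *
s,r,p=state(); print(inv(p))
plan(C(30,-26,195),down(W0),3,22)
E
```

```text
[ 65.46210342 -33.29169652 197.84286044]
[22, -11.8, -2.4, 0.8, 0.003, -0.0041, -0.0019]
[22, -11.8, -2.4, 0.8, 0.003, -0.0041, -0.0019]
[22, -11.8, -2.4, 0.9, 0.003, -0.0041, -0.0019]
```

Emit:
move_arm(increments=[[22,-12,-2.5,1,0.003,-0.004,-0.002],[22,-12,-2.5,1,0.003,-0.004,-0.002],[22,-11,-2.5,1,0.003,-0.004,-0.002],[22,0,0,0,0,0,0],[22,0,0,0,0,0,0]])

```text
time: 5.25
tool_pos: [0.5711, -0.0921, 0.1967]
tool_rot: [3.14, -0.003, 0.221]
contact_force: [1.5, 0.5, -0.4]
opening: 0.0219
```

```bash
python3 - <<'E'
from cw import *
for i in range(3):
    s,r,p=state(); print(inv(p).round(1),s['tool_rot'].round(3),s['contact_force'],s['time'])
    c=snap('wrist','wrist5.png')
from fit import pts
P=pts([X0,Y0,W0,1.6125,.823])[1]
for k in P: print(k,proj(c,P[k]).round(1))
E
```

```text
[ 28.2 -25.3 196.7] [ 3.14e+00 -3.00e-03  2.21e-01] [ 1.50830242  0.51934336 -0.41015321] 5.25
[ 28.2 -25.3 196.6] [ 3.14e+00 -2.00e-03  2.21e-01] [ 0.2692068  -1.12242321  0.56524361] 5.3
[ 28.3 -25.3 196.5] [ 3.14e+00 -2.00e-03  2.21e-01] [-0.10956883 -1.24361107  0.44293387] 5.35
hL [106.4 118.7]
hR [121.6 229.7]
bL [263.9 117.6]
bR [263.4 215.6]
base [235.4 132.6]
rim [222.9 161.3]
knob [216.6 175.9]
earL [222.2  87.5]
earR [226.4 219.8]
```

View pics/wrist5.png

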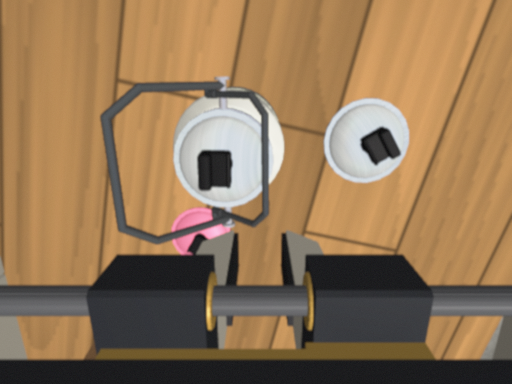

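Emit:
move_arm(increments=[[22,1,0.5,14,0,0,0],[22,0.5,0,14,0,0,0],[22,0,0,9,0,0,0],[22,0,0,2,0,0,0]])

```text
time: 5.9
tool_pos: [0.5727, -0.0919, 0.1532]
tool_rot: [-3.141, -0.0, 0.221]
contact_force: [0.3, 0.7, -0.3]
opening: 0.0219
```

```bash
python3 - <<'E'
from cw import *
s,r,p=state(); print(inv(p).round(1),s['tool_rot'].round(3),s['contact_force'],s['time'])
c=snap('wrist','wrist6.png')
E
```

```text
[ 29.8 -25.6 153.2] [-3.141 -0.     0.221] [ 0.31672947  0.68109222 -0.31803547] 5.9
```

View pics/wrist6.png

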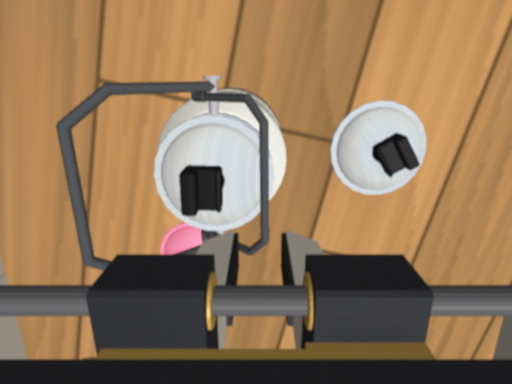

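Emit:
move_arm(increments=[[14,0,0,-4,0,0,0],[14,-4,0,-2,0,0,0],[14,-7,0,-4,0,0,0],[14,-7,0,-4,0,0,0],[14,-6,0,-3,0,0,0]])

```text
time: 6.58
tool_pos: [0.5484, -0.0978, 0.1728]
tool_rot: [3.14, -0.002, 0.221]
contact_force: [0.7, 0.2, -0.1]
opening: 0.0141
```

```bash
python3 - <<'E'
from cw import *
s,r,p=state(); print(inv(p).round(1),s['tool_rot'].round(3),s['contact_force'],s['time'])
c=snap('wrist','wrist7.png')
E
```

```text
[  4.9 -26.  172.8] [ 3.14e+00 -2.00e-03  2.21e-01] [ 0.71080187  0.21899442 -0.07713068] 6.575
```

View pics/wrist7.png

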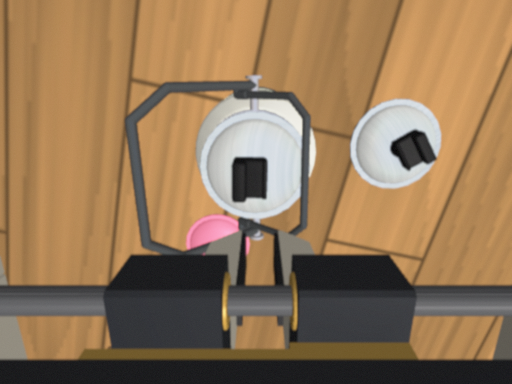

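```bash
python3 - <<'E'
from cw import *
c=robot.read_camera('scene')
p=np.array([.178,.494,.192]);R0=down(1.225)
im=cv2.imread('pics/scene0.png')
x0,y0=320,0
big=cv2.resize(im[y0:110,x0:440],None,fx=5,fy=5,interpolation=cv2.INTER_CUBIC)
for sx in(-46,46):
  for z in(0,-18.8,-40,-66):
    u=(proj(c,p+R0.apply([sx/1e3,0,z/1e3]))-[x0,y0]+.5)*5; cv2.circle(big,tuple(int(i) for i in u),3,(0,0,255),-1)
cv2.imwrite('pics/g0.png',big)
E
```

```text
(no output)
```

View pics/g0.png

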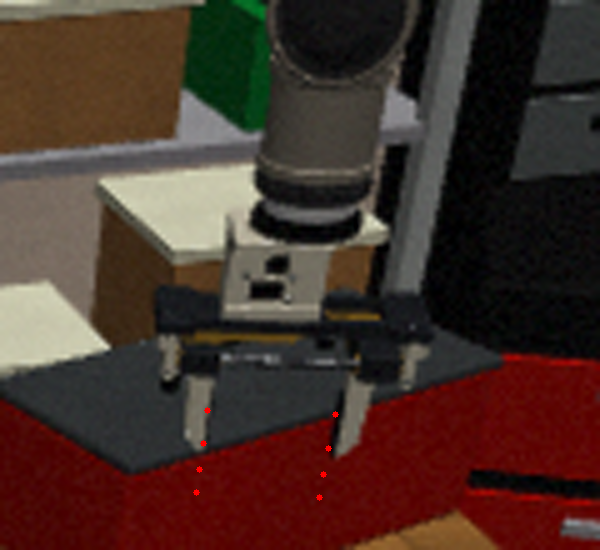

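The wrist and scene pictures agree with each other: the visible fingertips end about 33 mm behind the reported TCP. That is why the fork passed over the bar without touching it. I'll go back over the bar and descend deeper, allowing for the offset.

Emit:
move_arm(increments=[[22,9,0,0,0,0,0],[22,9,0,0,0,0,0],[22,6,0,8,0,0,0],[22,0,0,10,0,0,0],[22,0,0,5,0,0,0],[22,0,0,0,0,0,0]])

```text
time: 7.42
tool_pos: [0.5736, -0.0917, 0.1467]
tool_rot: [3.141, -0.001, 0.222]
contact_force: [-0.3, -0.4, 0.3]
opening: 0.0224
```

```bash
python3 - <<'E'
from cw import *
s,r,p=state(); print(inv(p).round(1),s['tool_rot'].round(3),s['contact_force'],s['time'])
c=snap('wrist','wrist8.png')
# where bar bend / straight part should be; and claimed tip
for z in (0,-34):
  for y in(-9.5,9.5): print(z,y,[proj(c,p+r.apply([sx/1e3,y/1e3,z/1e3])).round(0) for sx in(-11,11)])
for y in(-10,-16.5,-26,-34.5): print(y,proj(c,C(30,y,164.4)).round(0))
E
```

```text
[ 30.8 -25.6 146.7] [ 3.141e+00 -1.000e-03  2.220e-01] [-0.27323694 -0.36267798  0.2914352 ] 7.425
0 -9.5 [array([243., 207.]), array([279., 207.])]
0 9.5 [array([244., 236.]), array([279., 236.])]
-34 -9.5 [array([240., 231.]), array([283., 231.])]
-34 9.5 [array([241., 264.]), array([282., 264.])]
-10 [260. 209.]
-16.5 [260. 220.]
-26 [260. 235.]
-34.5 [260. 248.]
```

View pics/wrist8.png

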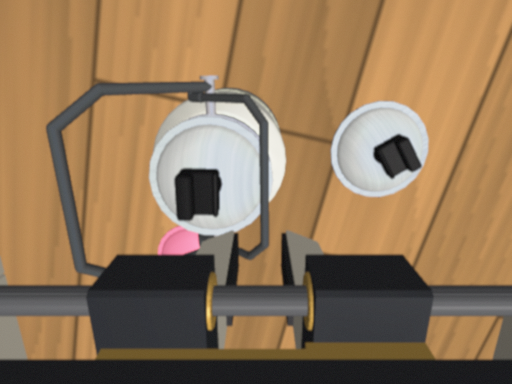

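Emit:
move_arm(increments=[[22,0,0,8,0,0,0],[22,0,0,8,0,0,0],[22,0,0,6,0,0,0],[22,0,0,0,0,0,0]])

```text
time: 7.98
tool_pos: [0.5736, -0.092, 0.1238]
tool_rot: [3.141, -0.001, 0.221]
contact_force: [0.3, 0.2, 1.2]
opening: 0.022
```

```bash
python3 - <<'E'
from cw import *
s,r,p=state(); print(inv(p).round(1),s['tool_rot'].round(3),s['contact_force'],s['time'])
c=snap('wrist','wrist9.png')
c=snap('scene','scene9.png')
im=cv2.imread('pics/scene9.png'); cv2.imwrite('pics/s9c.png',cv2.resize(im[100:250,160:310],(600,600),interpolation=cv2.INTER_CUBIC))
E
```

```text
[ 30.7 -25.8 123.8] [ 3.141e+00 -1.000e-03  2.210e-01] [0.34156119 0.24204517 1.23833369] 7.975
```

View pics/wrist9.png

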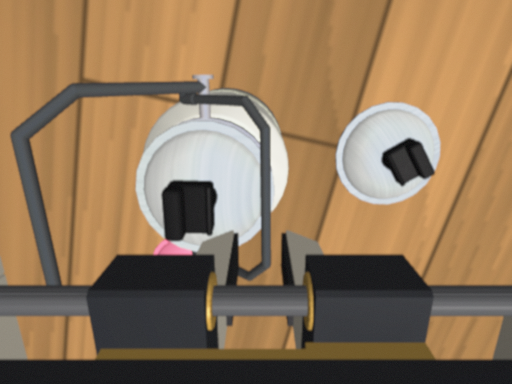

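View pics/s9c.png

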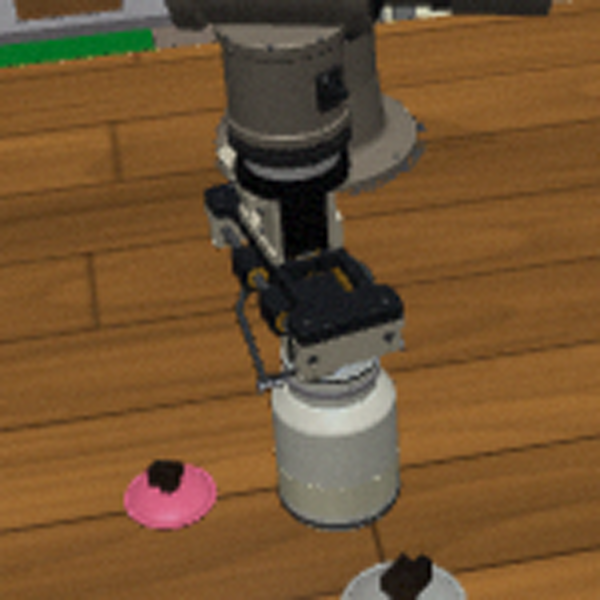

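Emit:
move_arm(increments=[[14,0,0,0,0,0,0],[14,-5,0,0,0,0,0],[14,-5,0,-2,0,0,0],[14,-6,0,-4,0,0,0],[14,0,0,0,0,0,0]])

```text
time: 8.7
tool_pos: [0.5613, -0.0961, 0.1337]
tool_rot: [3.136, -0.012, 0.221]
contact_force: [0.8, 0.5, 0.5]
opening: 0.014
```

```bash
python3 - <<'E'
from cw import *
s,r,p=state(); print(inv(p).round(1),s['tool_rot'].round(3),s['contact_force'],s['time'])
c=snap('wrist','wrist10.png')
E
```

```text
[ 17.8 -27.2 133.7] [ 3.136 -0.012  0.221] [0.76744037 0.46714925 0.53010371] 8.7
```

View pics/wrist10.png

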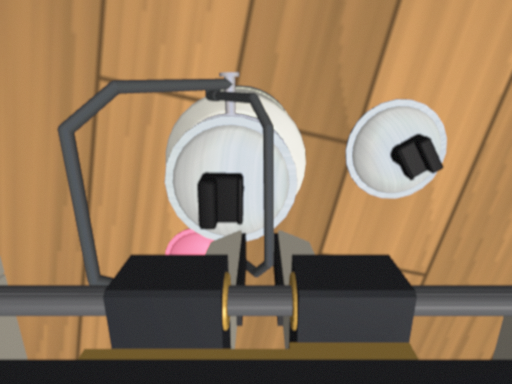

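Emit:
move_arm(increments=[[14,0,-1,5,0.004,0.01,0],[14,-4,0,0,0,0,0],[14,-5,0,-2,0,0,0],[14,-5,0,-2,0,0,0],[14,-3,0,-1,0,0,0],[14,0,0,0,0,0,0]])

```text
time: 9.5
tool_pos: [0.5422, -0.0991, 0.1321]
tool_rot: [-3.141, -0.02, 0.221]
contact_force: [-0.6, -0.2, -0.2]
opening: 0.0143
```

```bash
python3 - <<'E'
from cw import *
s,r,p=state(); print(inv(p).round(1),s['tool_rot'].round(3),s['contact_force'],s['time'])
c=snap('wrist','wrist11.png')
E
```

```text
[ -1.5 -25.9 132.1] [-3.141 -0.02   0.221] [-0.63844867 -0.1511154  -0.16284955] 9.5
```

View pics/wrist11.png

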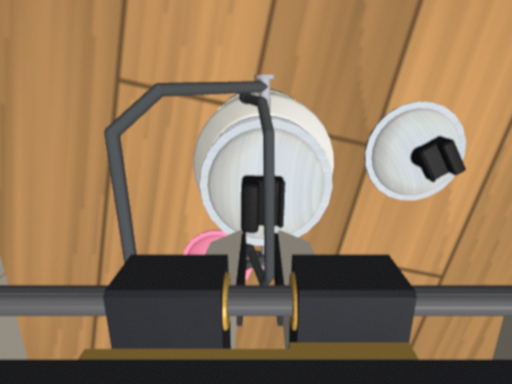

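Emit:
move_arm(increments=[[14,-2.5,0,0,0,-0.01,0],[14,-2.5,0,0,0,-0.01,0],[14,-1,0,0,0,0,0]])

```text
time: 9.93
tool_pos: [0.537, -0.1004, 0.1323]
tool_rot: [3.141, -0.0, 0.221]
contact_force: [0.9, 0.3, 1.2]
opening: 0.014
```

```bash
python3 - <<'E'
from cw import *
s,r,p=state(); print(inv(p).round(1),s['tool_rot'].round(3),s['contact_force'],s['time'])
c=snap('wrist','wrist12.png')
im=cv2.imread('pics/wrist12.png'); cv2.imwrite('pics/w12c.png',cv2.resize(im[70:270,170:370],(600,600),interpolation=cv2.INTER_CUBIC))
E
```

```text
[ -6.8 -26.1 132.3] [ 3.141 -0.     0.221] [0.87673276 0.2589531  1.20747262] 9.925
```

View pics/w12c.png

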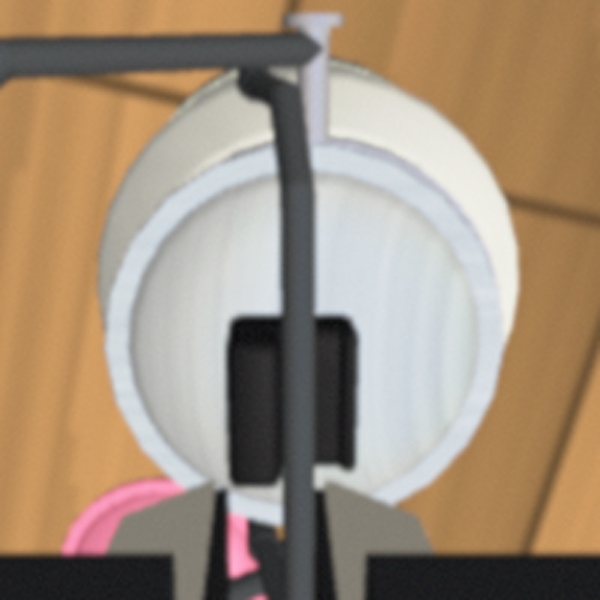

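Emit:
move_arm(increments=[[14,-1.5,0,0,0,0,0],[14,0,0,0,0,0,0]])

```text
time: 10.22
tool_pos: [0.5359, -0.1007, 0.1325]
tool_rot: [3.141, -0.002, 0.221]
contact_force: [2.0, 0.2, 0.8]
opening: 0.0139
```

```bash
python3 - <<'E'
from cw import *
for i in range(3):
    s,r,p=state(); print(inv(p).round(1),s['tool_rot'].round(3),r.inv().apply(s['contact_force']).round(1),s['time'])
    c=snap('wrist','wrist13.png')
im=cv2.imread('pics/wrist13.png'); cv2.imwrite('pics/w13c.png',cv2.resize(im[70:270,170:370],(600,600),interpolation=cv2.INTER_CUBIC))
E
```

```text
[ -8.  -26.1 132.5] [ 3.141e+00 -2.000e-03  2.210e-01] [ 2.   0.2 -0.8] 10.225
[ -8.1 -26.1 132.4] [ 3.141e+00 -1.000e-03  2.210e-01] [ 1.9 -0.6 -1.4] 10.275
[ -8.1 -26.1 132.4] [ 3.141e+00 -1.000e-03  2.210e-01] [ 2.3 -0.2 -0.7] 10.325
```

View pics/w13c.png

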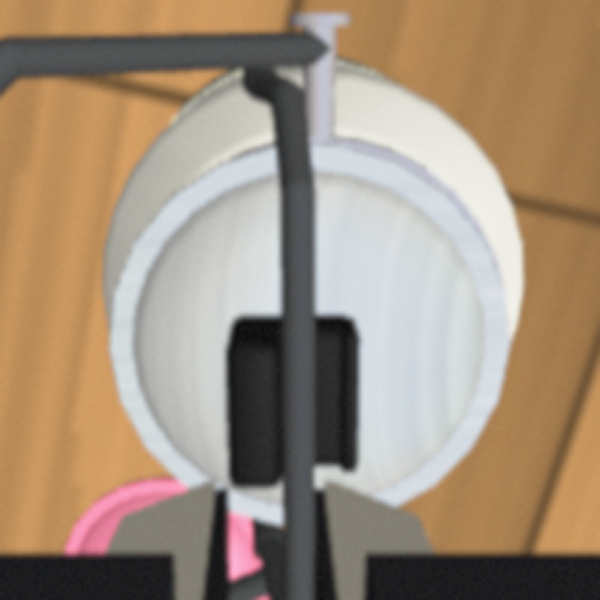

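Emit:
move_arm(increments=[[20,3,0,0,0,0,0],[20,1,0,0,0,0,0],[20,0,0,-15,0,0,0],[20,0,0,-25,0,0,0],[0,0,0,-30,0,0,0],[0,-10,-20,-20,0,0,0],[0,0,0,0,0,0,0]])

```text
time: 11.25
tool_pos: [0.5245, -0.0826, 0.2281]
tool_rot: [3.141, 0.001, 0.221]
contact_force: [1.3, -0.2, -0.1]
opening: 0.0006
```

```bash
python3 - <<'E'
from cw import *
s,r,p=state(); print(inv(p).round(1),s['qpos'].round(2),r.inv().apply(s['contact_force']).round(1),s['time'])
c=snap('wrist','wrist14.png')
im=cv2.imread('pics/wrist14.png'); cv2.imwrite('pics/w14c.png',cv2.resize(im[50:250,150:350],(600,600),interpolation=cv2.INTER_CUBIC))
E
```

```text
[-15.2  -5.9 228.1] [-0.3   0.33  1.44 -0.    1.37 -0.52] [1.2 0.5 0.1] 11.25
```

View pics/w14c.png

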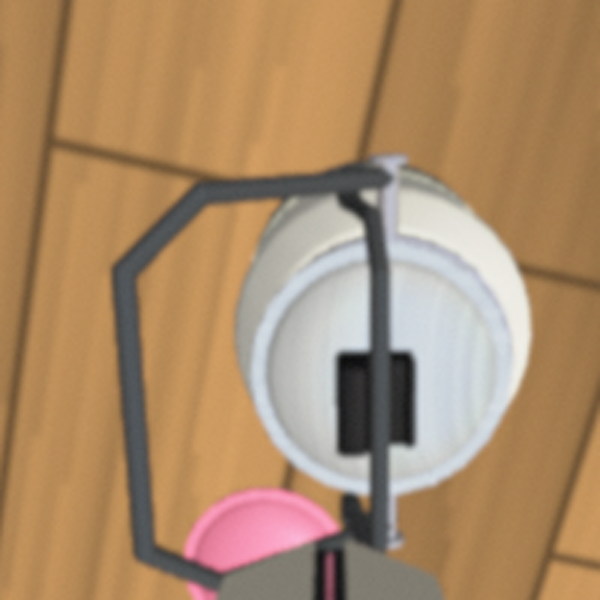

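```bash
cat >> cw.py <<'E'
L=34.
def tgt(x,z,th,y=0):
    Rt=down(W0+np.pi/2)*R.from_rotvec([-th,0,0]); zt=Rt.apply([0,0,1])
    return np.array(C(x,y,z))+zt*L/1e3,Rt
def tip():
    s,r,p=state(); q=p-r.apply([0,0,L/1e3]); zc=r.apply([0,0,1]); c,sn=np.cos(W0),np.sin(W0)
    return inv(q).round(1),'th',round(float(np.arcsin(c*zc[0]+sn*zc[1])),3),'F',s['contact_force'].round(1),round(s['time'],2)
E
python3 - <<'E'
from cw import *
print(tip()); plan(*tgt(-67,250,0),9,0)
E
```

```text
(array([-15.2,  -6.4, 261. ]), 'th', -0.002, 'F', array([ 1. , -0. ,  0.1]), 11.3)
[0, -5.7, -0.7, 1.2, -0.0001, 0.0002, -0.1745]
[0, -5.5, -1.7, 1.2, -0.0001, 0.0002, -0.1745]
[0, -5.2, -2.6, 1.2, -0.0001, 0.0002, -0.1745]
[0, -4.6, -3.5, 1.2, -0.0001, 0.0002, -0.1745]
[0, -3.9, -4.2, 1.2, -0.0001, 0.0002, -0.1745]
[0, -3.1, -4.9, 1.2, -0.0001, 0.0002, -0.1745]
[0, -2.3, -5.3, 1.2, -0.0001, 0.0002, -0.1745]
[0, -1.3, -5.6, 1.2, -0.0001, 0.0002, -0.1745]
[0, -0.3, -5.8, 1.2, -0.0001, 0.0002, -0.1745]
```

Emit:
move_arm(increments=[[0,-5.7,-0.7,1,0,0,-0.175],[0,-5.5,-1.7,1,0,0,-0.175],[0,-5,-2.6,1,0,0,-0.175],[0,-4.6,-3.5,1,0,0,-0.175],[0,-4,-4,1,0,0,-0.175],[0,-3,-5,1,0,0,-0.175],[0,-2,-5,1,0,0,-0.175],[0,-1,-5.5,1,0,0,-0.175],[0,0,-6,1,0,0,-0.175],[0,0,0,0,0,0,0]])

```text
time: 12.55
tool_pos: [0.471, -0.0933, 0.21]
tool_rot: [-3.127, -0.005, 1.843]
contact_force: [0.7, -1.1, -0.6]
opening: 0.0003
```

```bash
python3 - <<'E'
from cw import *
print(tip(),robot.observe()['qpos'].round(2)); c=snap('wrist','wrist15.png'); snap('scene','scene15.png')
plan(*tgt(-67,212,0),3,0)
from fit import pts
P=pts([X0,Y0,W0,1.6125,.18])[1]
for k in P: print(k,proj(c,P[k]).round(1))
E
```

```text
(array([-69.2,  -4.9, 244. ]), 'th', -0.015, 'F', array([ 0.7, -1.1, -0.6]), 12.55) [-0.35  0.26  1.6  -0.    1.31 -2.19]
[0, 1.5, 1.0, 10.7, -0.0048, -0.0016, 0.0166]
[0, 1.5, 0.9, 10.7, -0.0048, -0.0016, 0.0166]
[0, 1.5, 0.8, 10.7, -0.0048, -0.0016, 0.0166]
hL [317.5 220.8]
hR [214.1 216. ]
bL [306.5 295.1]
bR [215.6 291.3]
base [259.5 210. ]
rim [260.6 267.7]
knob [261.1 294.9]
earL [318.2 263.3]
earR [202.3 258.3]
```

View pics/wrist15.png

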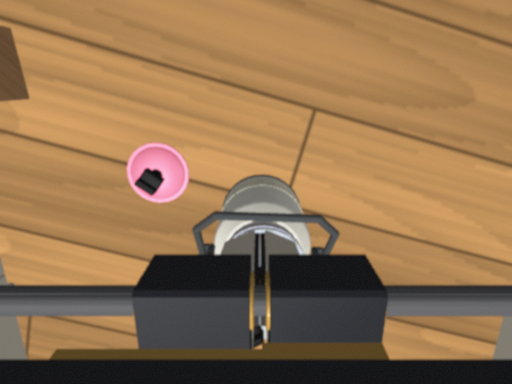

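```bash
cat >> cw.py <<'E'
def bar(a): return -84*np.cos(a-.9),130+84*np.sin(a-.9)
def tipfor(a,th,gap=3,off=-2):
    x,z=bar(a); zt=np.array([np.sin(th),-np.cos(th)]); yt=np.array([np.cos(th),np.sin(th)])
    q=np.array([x,z])-gap*zt+off*yt; return tgt(q[0],q[1],th)
def path(seq,grip=0,start=None,gap=3,off=-2):
    st=start
    for a,th in seq: 
        P=tipfor(a,th,gap,off); st=plan(P[0],P[1],1,grip,start=st)
E
python3 - <<'E'
from cw import *
print(tip())
plan(*tgt(-67,205,0),4,0,); print()
path([(1.61,0)],gap=4)
E
```

```text
(array([-68.8,  -4.9, 244.2]), 'th', -0.014, 'F', array([-0.1,  1.1,  0.6]), 12.65)
[0, 1.1, 0.8, 9.8, -0.0036, -0.0012, 0.0124]
[0, 1.1, 0.7, 9.8, -0.0036, -0.0012, 0.0124]
[0, 1.1, 0.7, 9.8, -0.0036, -0.0012, 0.0124]
[0, 1.2, 0.6, 9.8, -0.0036, -0.0012, 0.0124]

[0, 4.3, 4.6, 55.5, -0.0144, -0.0049, 0.0497]
```

Emit:
move_arm(increments=[[0,1,1,13,-0.004,-0.001,0.0124],[0,1,1,13,-0.004,-0.001,0.0124],[0,1,1,13,-0.004,-0.001,0.0124],[0,1,1,10,-0.003,-0.001,0.0124],[0,0,0,0,0,0,0]])

```text
time: 13.28
tool_pos: [0.4755, -0.0889, 0.1593]
tool_rot: [3.14, -0.0, 1.775]
contact_force: [-0.0, 0.3, 0.6]
opening: 0.0006
```

```bash
python3 - <<'E'
from cw import *
print(tip()); c=snap('wrist','wrist16.png')
path([(1.55,0),(1.43,0),(1.31,0),(1.19,0)],gap=2)
E
```

```text
(array([-64.3,  -1.4, 193.3]), 'th', 0.001, 'F', array([-0. ,  0.3,  0.6]), 13.28)
[0, 1.5, -4.9, 10.9, 0.0021, 0.0001, -0.015]
[0, 0.0, -5.6, 8.4, 0.0, 0.0, 0.0]
[0, -0.0, -4.6, 9.0, 0.0, 0.0, 0.0]
[0, 0.0, -3.5, 9.5, 0.0, 0.0, 0.0]
```

View pics/wrist16.png

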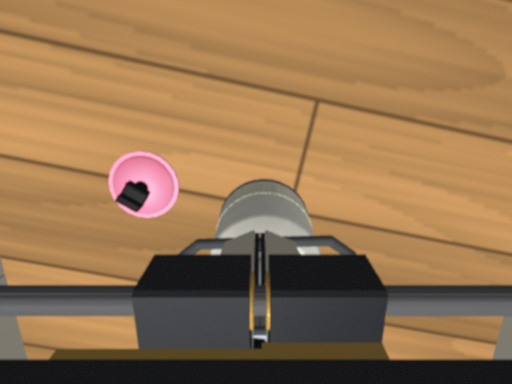

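Emit:
move_arm(increments=[[0,1,-4,8,0,0,-0.015],[0,0,-5,8,0,0,0],[0,0,-5,9,0,0,0],[0,0,0,0,0,0,0]])

```text
time: 13.82
tool_pos: [0.461, -0.0916, 0.134]
tool_rot: [3.139, 0.001, 1.791]
contact_force: [-0.1, -0.8, 0.5]
opening: 0.0006
```

```bash
python3 - <<'E'
from cw import *
print(tip()); c=snap('wrist','wrist17.png')
for a in(1.6,1.5,1.4,1.3,1.2): print(a,np.round(bar(a),1),[proj(c,C(bar(a)[0],y,bar(a)[1])).round() for y in(-36,36)])
E
```

```text
(array([-79.2,  -0.8, 168. ]), 'th', 0.003, 'F', array([-0.1, -0.8,  0.5]), 13.82)
1.6 [-64.2 184.1] [array([189., 294.]), array([335., 294.])]
1.5 [-69.3 177.4] [array([191., 277.]), array([333., 277.])]
1.4 [-73.7 170.3] [array([193., 262.]), array([331., 262.])]
1.3 [-77.4 162.7] [array([195., 249.]), array([328., 249.])]
1.2 [-80.2 154.8] [array([197., 237.]), array([326., 238.])]
```

View pics/wrist17.png

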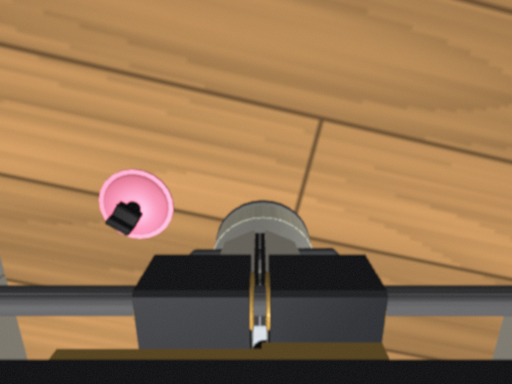

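```bash
python3 - <<'E'
from cw import *
path([(1.19,0),(1.07,0.05),(.97,0.1),(.87,0.16)],gap=2,off=-1)
E
```

```text
[0, 1.0, -2.8, 12.4, 0.0031, 0.0016, 0.0006]
[0, -0.0, -0.7, 9.8, -0.05, 0.0, -0.0]
[0, -0.0, 0.2, 8.3, -0.05, 0.0, -0.0]
[0, 0.0, 0.9, 8.3, -0.06, 0.0, 0.0]
```

Emit:
move_arm(increments=[[0,1,-3,11,0,0,0],[0,0,-0.7,10,-0.05,0,0],[0,0,0.2,8,-0.05,0,0],[0,0,0,0,0,0,0]])

```text
time: 14.38
tool_pos: [0.4583, -0.0914, 0.1035]
tool_rot: [3.035, 0.002, 1.791]
contact_force: [-1.3, 0.9, 0.6]
opening: 0.0009
```

```bash
cat > chk.py <<'E'
import sys
from cw import *
print(tip()); c=snap('wrist',sys.argv[1])
for a in map(float,sys.argv[2:]): print(a,np.round(bar(a),1),[proj(c,C(bar(a)[0],y,bar(a)[1])).round() for y in(-36,36)])
E
python3 chk.py wrist18.png 1.2 1.1 1.0 .9
```

```text
(array([-85.3,  -0. , 137.3]), 'th', 0.106, 'F', array([-1.3,  0.9,  0.6]), 14.38)
1.2 [-80.2 154.8] [array([186., 280.]), array([335., 280.])]
1.1 [-82.3 146.7] [array([188., 266.]), array([332., 266.])]
1.0 [-83.6 138.4] [array([191., 254.]), array([329., 254.])]
0.9 [-84. 130.] [array([194., 245.]), array([326., 245.])]
```

View pics/wrist18.png

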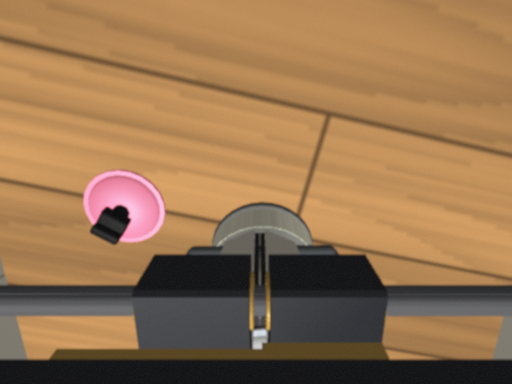

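```bash
python3 - <<'E'
from cw import *
c=snap('scene','scene18.png'); im=cv2.imread('pics/scene18.png')
cv2.imwrite('pics/s18c.png',cv2.resize(im[120:240,180:300],(600,600),interpolation=cv2.INTER_CUBIC))
path([(.84,.14),(.75,.2),(.66,.26),(.57,.32)],gap=2,off=0)
E
```

```text
[0, 0.5, 0.2, 11.0, -0.0333, 0.003, 0.0015]
[0, -0.0, 1.7, 7.5, -0.06, 0.0, -0.0]
[0, 0.0, 1.9, 7.5, -0.06, -0.0, 0.0]
[0, -0.0, 2.1, 7.5, -0.06, 0.0, -0.0]
```

View pics/s18c.png

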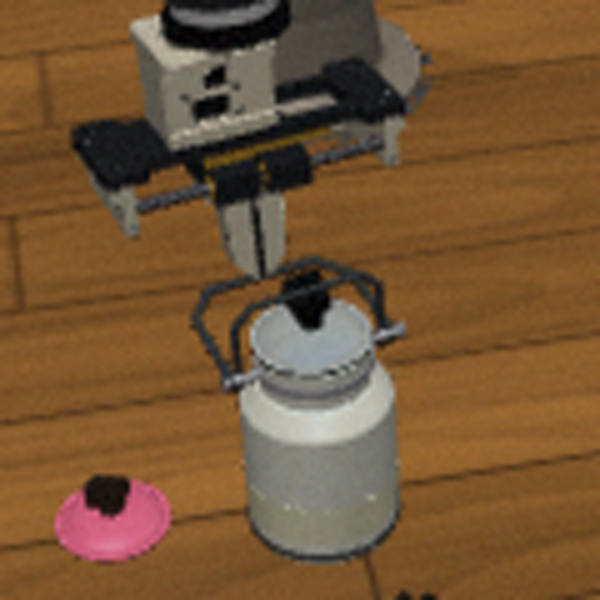

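Emit:
move_arm(increments=[[0,0.5,0,10,-0.033,0.003,0],[0,0,1.5,8,-0.06,0,0],[0,0,2,8,-0.06,0,0]])

```text
time: 14.85
tool_pos: [0.4687, -0.0899, 0.0801]
tool_rot: [2.878, 0.003, 1.795]
contact_force: [-2.4, 2.8, 2.7]
opening: 0.0005
```

```bash
python3 chk.py wrist19.png .9 .8 .7 .6 .5;  python3 - <<'E'
from cw import *
c=snap('scene','scene19.png'); im=cv2.imread('pics/scene19.png')
cv2.imwrite('pics/s19c.png',cv2.resize(im[120:240,180:300],(600,600),interpolation=cv2.INTER_CUBIC))
path([(.6,.28),(.51,.34),(.42,.38),(.33,.38)],gap=2,off=0)
E
```

```text
(array([-80.1,  -0.8, 112.9]), 'th', 0.264, 'F', array([-2.4,  2.8,  2.7]), 14.85)
0.9 [-84. 130.] [array([186., 269.]), array([338., 270.])]
0.8 [-83.6 121.6] [array([189., 257.]), array([334., 258.])]
0.7 [-82.3 113.3] [array([192., 247.]), array([331., 248.])]
0.6 [-80.2 105.2] [array([195., 240.]), array([328., 240.])]
0.5 [-77.4  97.3] [array([198., 234.]), array([325., 235.])]
[0, 0.7, -0.7, 5.1, -0.0181, 0.0008, 0.0032]
[0, 0.0, 2.4, 7.5, -0.06, 0.0, 0.0]
[0, 0.0, 2.0, 7.5, -0.04, -0.0, -0.0]
[0, 0.0, 1.1, 7.5, 0.0, 0.0, 0.0]
```

View pics/s19c.png

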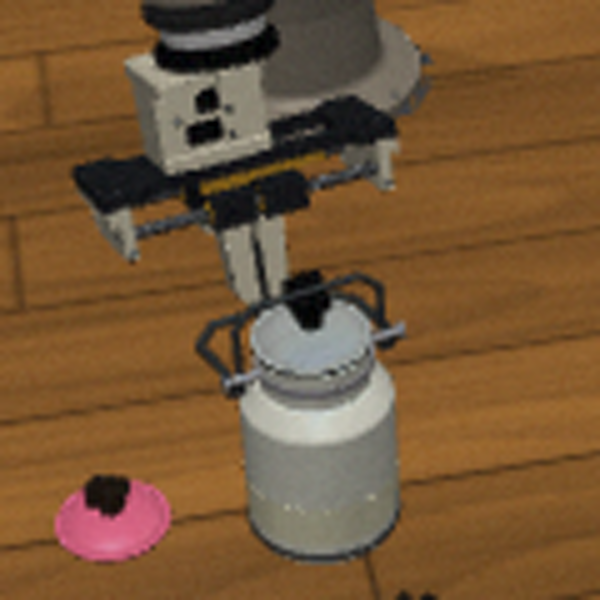

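View pics/wrist19.png

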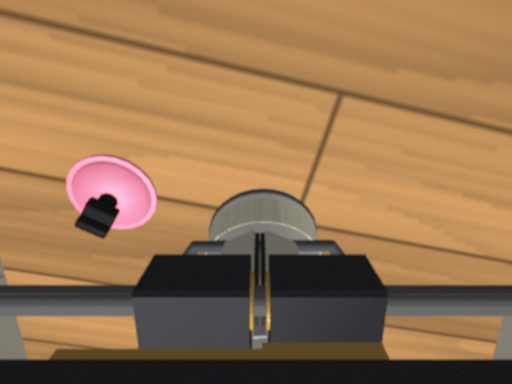

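Emit:
move_arm(increments=[[0,0.5,-0.5,6,-0.02,0,0.003],[0,0,2.4,8,-0.06,0,0],[0,0,2,8,-0.04,0,0]])

```text
time: 15.32
tool_pos: [0.4809, -0.0874, 0.0618]
tool_rot: [2.756, 0.002, 1.794]
contact_force: [-1.1, 1.2, 2.5]
opening: 0.0003
```

```bash
python3 chk.py wrist20.png .7 .6 .5 .4 .3;  python3 - <<'E'
from cw import *
path([(.38,.38),(.3,.38),(.22,.38),(.14,.38)],gap=2,off=0)
E
```

```text
(array([-71.5,  -1. ,  93.3]), 'th', 0.385, 'F', array([-1.1,  1.2,  2.5]), 15.32)
0.7 [-82.3 113.3] [array([184., 268.]), array([341., 269.])]
0.6 [-80.2 105.2] [array([187., 257.]), array([337., 258.])]
0.5 [-77.4  97.3] [array([191., 248.]), array([334., 249.])]
0.4 [-73.7  89.7] [array([194., 242.]), array([330., 242.])]
0.3 [-69.3  82.6] [array([197., 237.]), array([327., 238.])]
[0, 0.9, -2.8, 1.4, 0.0058, 0.0007, 0.0031]
[0, 0.0, 1.2, 6.6, 0.0, 0.0, 0.0]
[0, -0.0, 1.7, 6.5, 0.0, 0.0, 0.0]
[0, -0.0, 2.2, 6.3, 0.0, 0.0, 0.0]
```

View pics/wrist20.png

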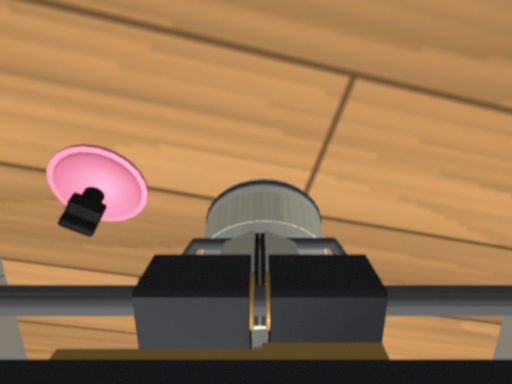

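Emit:
move_arm(increments=[[0,0.5,-1.5,5,0,0,0],[0,0,0.5,7,0,0,0],[0,0,1.5,7,0,0,0],[0,0,0,2,0,0,0]])

```text
time: 15.88
tool_pos: [0.4915, -0.0846, 0.0418]
tool_rot: [2.756, 0.002, 1.795]
contact_force: [-0.6, -0.4, 0.7]
opening: 0.0004
```

```bash
python3 chk.py wrist21.png .4 .3 .2 .1 .0;python3 - <<'E'
from cw import *
c=snap('scene','scene21.png'); im=cv2.imread('pics/scene21.png')
cv2.imwrite('pics/s21c.png',cv2.resize(im[120:240,180:300],(600,600),interpolation=cv2.INTER_CUBIC))
E
```

```text
(array([-60.6,  -0.7,  73.3]), 'th', 0.386, 'F', array([-0.6, -0.4,  0.7]), 15.88)
0.4 [-73.7  89.7] [array([184., 259.]), array([340., 260.])]
0.3 [-69.3  82.6] [array([188., 253.]), array([336., 254.])]
0.2 [-64.2  75.9] [array([191., 249.]), array([332., 250.])]
0.1 [-58.5  69.7] [array([194., 247.]), array([329., 248.])]
0.0 [-52.2  64.2] [array([197., 247.]), array([326., 247.])]
```

View pics/wrist21.png

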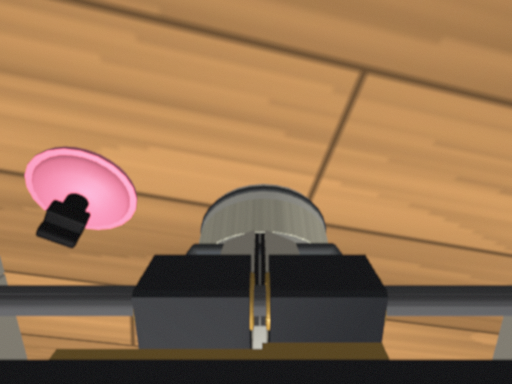

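View pics/s21c.png

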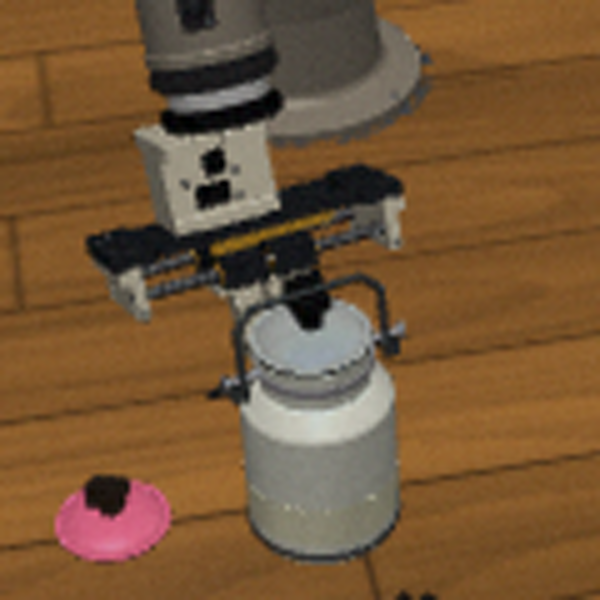

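Emit:
move_arm(increments=[[0,0,0,-10,0,0,0],[0,0,-5,-20,0,0,0],[0,0,-8,-25,0,0,0],[0,0,-10,-25,0.05,0,0],[0,0,-15,-30,0.05,0,0],[0,0,-15,-30,0.05,0,0],[0,0,-15,-30,0,0,0],[0,0,0,0,0,0,0]])

```text
time: 16.98
tool_pos: [0.3672, -0.1133, 0.1893]
tool_rot: [2.914, 0.008, 1.79]
contact_force: [-0.4, 0.0, -0.6]
opening: 0.0008
```

```bash
python3 chk.py wrist22.png .4 .3 .2 .1 .0;python3 - <<'E'
from cw import *
c=snap('scene','scene22.png'); im=cv2.imread('pics/scene22.png')
cv2.imwrite('pics/s22c.png',cv2.resize(im[120:240,180:300],(600,600),interpolation=cv2.INTER_CUBIC))
im=cv2.imread('pics/wrist22.png');cv2.imwrite('pics/w22c.png',cv2.resize(im[140:340,160:360],(600,600),interpolation=cv2.INTER_CUBIC))
E
```

```text
(array([-183. ,   -1.3,  222.4]), 'th', 0.227, 'F', array([-0.4,  0. , -0.6]), 16.98)
0.4 [-73.7  89.7] [array([227., 245.]), array([297., 245.])]
0.3 [-69.3  82.6] [array([228., 244.]), array([296., 244.])]
0.2 [-64.2  75.9] [array([229., 243.]), array([296., 244.])]
0.1 [-58.5  69.7] [array([229., 244.]), array([295., 244.])]
0.0 [-52.2  64.2] [array([230., 245.]), array([294., 245.])]
```

View pics/wrist22.png

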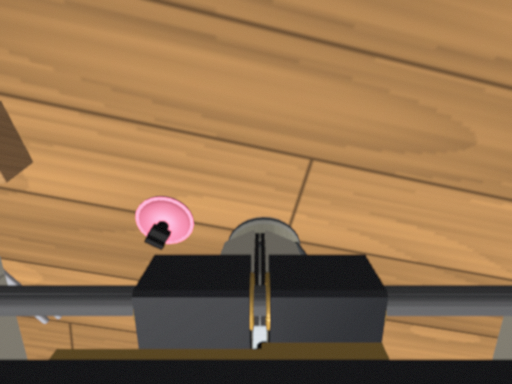

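View pics/s22c.png

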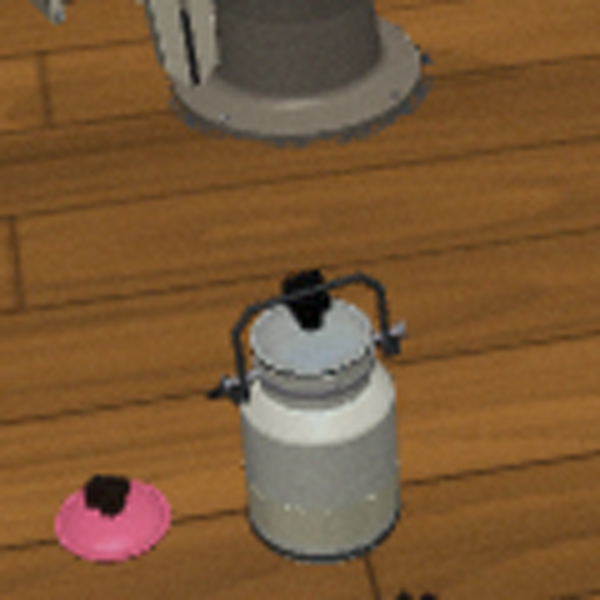

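Emit:
move_arm(increments=[[0,0,20,-30,0.06,0,0],[0,0,20,-30,0.06,0,0],[0,0,20,-30,0.06,0,0],[0,0,10,-20,0.04,0,0],[0,0,0,0,0,0,0]])

```text
time: 17.7
tool_pos: [0.4204, -0.0981, 0.302]
tool_rot: [-3.13, -0.002, 1.788]
contact_force: [-0.8, -0.1, 0.2]
opening: 0.0004
```

```bash
python3 chk.py wrist23.png .4 .3 .2 .1 .0;python3 - <<'E'
from cw import *
im=cv2.imread('pics/wrist23.png');cv2.imwrite('pics/w23c.png',cv2.resize(im[110:260,185:335],(600,600),interpolation=cv2.INTER_CUBIC))
c=snap('top','top23.png')
im=cv2.imread('pics/top23.png');cv2.imwrite('pics/t23c.png',cv2.resize(im[120:270,200:350],(600,600),interpolation=cv2.INTER_CUBIC))
E
```

```text
(array([-119.7,    1.6,  336. ]), 'th', -0.012, 'F', array([-0.8, -0.1,  0.2]), 17.7)
0.4 [-73.7  89.7] [array([229., 191.]), array([287., 191.])]
0.3 [-69.3  82.6] [array([230., 193.]), array([286., 193.])]
0.2 [-64.2  75.9] [array([230., 195.]), array([286., 195.])]
0.1 [-58.5  69.7] [array([231., 198.]), array([285., 198.])]
0.0 [-52.2  64.2] [array([231., 201.]), array([285., 201.])]
```

View pics/w23c.png

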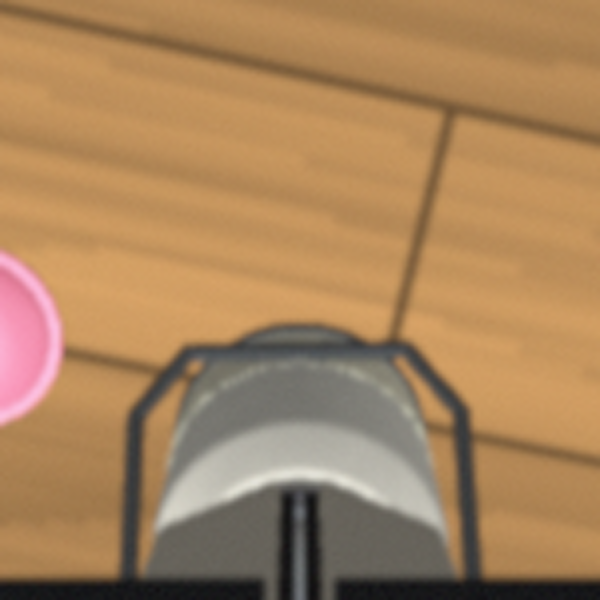

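View pics/t23c.png

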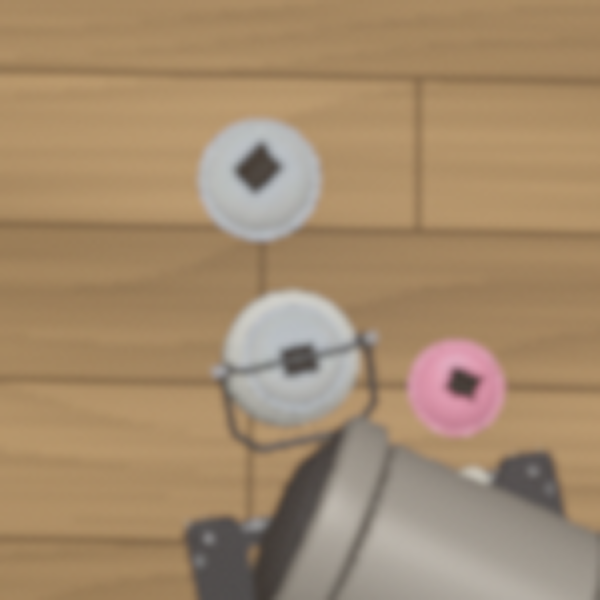

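```bash
python3 - <<'E'
from cw import *
c=robot.read_camera('top')
for a in(0,.1,.2,.3,.4,.5): print(a,((proj(c,C(bar(a)[0],36,bar(a)[1]))-[200,120]+.5)*4).round(),((proj(c,C(bar(a)[0],0,bar(a)[1]))-[200,120]+.5)*4).round())
for n,q in dict(knob=(0,0,182),earL=(0,52,130),earR=(0,-52,130)).items(): print(n,((proj(c,C(*q))-[200,120]+.5)*4).round())
im=cv2.cvtColor(c['img'],cv2.COLOR_RGB2BGR); cv2.imwrite('pics/t24c.png',cv2.resize(im[185:245,240:310],None,fx=8,fy=8,interpolation=cv2.INTER_CUBIC))
E
```

```text
0 [258. 442.] [306. 432.]
0.1 [260. 451.] [308. 441.]
0.2 [262. 458.] [310. 448.]
0.3 [264. 465.] [312. 455.]
0.4 [266. 472.] [314. 461.]
0.5 [267. 477.] [316. 467.]
knob [301. 355.]
earL [224. 373.]
earR [369. 344.]
```

View pics/t24c.png

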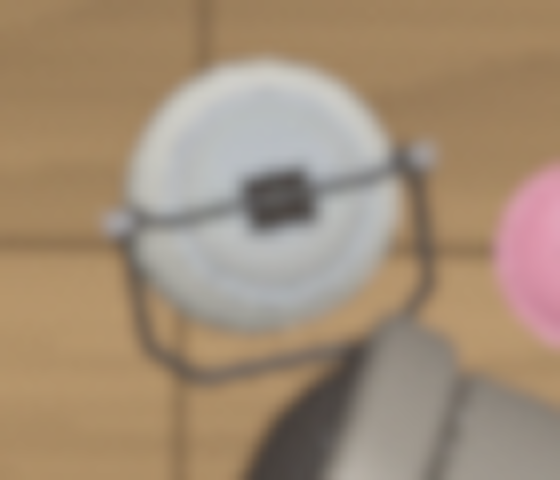

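```bash
python3 - <<'E'
from cw import *
c=robot.read_camera('wrist')
f=lambda x,y,z:((proj(c,C(x,y,z))-[185,110]+.5)*4).round()
print('basefront',f(-48,0,0)); 
for a in(0,.1,.2,.3,.4): print(a,f(bar(a)[0],36,bar(a)[1]),f(bar(a)[0],-36,bar(a)[1]))
E
```

```text
basefront [293. 328.]
0 [399. 374.] [185. 375.]
0.1 [401. 361.] [184. 362.]
0.2 [403. 351.] [182. 352.]
0.3 [405. 342.] [179. 343.]
0.4 [407. 336.] [177. 337.]
```

```bash
python3 - <<'E'
from cw import *
print(tip()); plan(*tgt(-90,205,0),5,0)
E
```

```text
(array([-122.1,    1.9,  335.3]), 'th', -0.014, 'F', array([ 0.1, -0.6, -0.2]), 17.9)
[0, -0.5, 6.9, 26.0, -0.0027, -0.0007, -0.0009]
[0, -0.5, 6.8, 26.0, -0.0027, -0.0007, -0.0009]
[0, -0.4, 6.7, 26.0, -0.0027, -0.0007, -0.0009]
[0, -0.4, 6.7, 26.0, -0.0027, -0.0007, -0.0009]
[0, -0.4, 6.6, 26.0, -0.0027, -0.0007, -0.0009]
```

Emit:
move_arm(increments=[[0,0,7,26,-0.003,0,0],[0,0,7,26,-0.003,0,0],[0,0,7,26,-0.003,0,0],[0,0,7,26,-0.003,0,0],[0,0,7,20,-0.003,0,0],[0,0,0,0,0,0,0],[0,0,0,0,0,0,0]])

```text
time: 18.77
tool_pos: [0.4456, -0.0915, 0.1707]
tool_rot: [-3.141, -0.006, 1.779]
contact_force: [-0.2, -0.1, 0.0]
opening: 0.0004
```

```bash
python3 - <<'E'
from cw import *
print(tip())
c=snap('wrist','wrist25.png')
f=lambda x,y,z:((proj(c,C(x,y,z))-[160,140]+.5)*4).round()
print('basefront',f(-48,0,0),f(-48,0,102)); 
for a in(0,.1,.2,.3,.4): print(a,f(bar(a)[0],36,bar(a)[1]),f(bar(a)[0],-36,bar(a)[1]))
im=cv2.imread('pics/wrist25.png');cv2.imwrite('pics/w25c.png',cv2.resize(im[140:270,160:360],None,fx=4,fy=4,interpolation=cv2.INTER_CUBIC))
E
```

```text
(array([-94.1,   2.4, 204.7]), 'th', -0.0, 'F', array([-0.2, -0.1,  0. ]), 18.77)
basefront [390. 244.] [390. 406.]
0 [540. 317.] [239. 321.]
0.1 [543. 301.] [235. 305.]
0.2 [547. 288.] [231. 292.]
0.3 [551. 278.] [226. 282.]
0.4 [555. 271.] [221. 275.]
```

View pics/w25c.png

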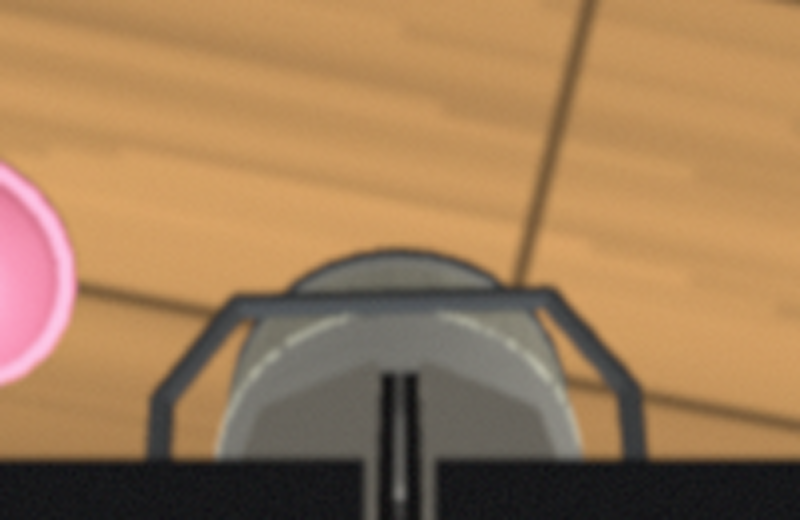

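The handle reads about a ≈ 0.15 rad, so it may not be fully home. I'll press it again along the tangent of its arc.

```bash
python3 - <<'E'
from cw import *
P=tipfor(.15,.6,25,-7); print(inv(P[0])); a=plan(*P,6,0); print()
for g in (10,3): P=tipfor(.15,.6,g,-7);a=plan(*P,1,0,start=a)
for an in(.07,0,-.03): P=tipfor(an,.6,3,-7);a=plan(*P,1,0,start=a)
E
```

```text
[-6.21574320e+01 -3.46944695e-15  6.13618263e+01]
[0, -0.5, 5.3, 18.2, -0.1, -0.0004, -0.0022]
[0, -0.5, 3.5, 18.7, -0.1, -0.0004, -0.0022]
[0, -0.5, 1.6, 18.9, -0.1, -0.0004, -0.0022]
[0, -0.5, -0.3, 19.0, -0.1, -0.0004, -0.0022]
[0, -0.5, -2.2, 18.9, -0.1, -0.0004, -0.0022]
[0, -0.4, -4.1, 18.5, -0.1, -0.0004, -0.0022]

[0, 0.0, -0.0, 15.0, 0.0, 0.0, 0.0]
[0, 0.0, -0.0, 7.0, 0.0, 0.0, 0.0]
[0, -0.0, 1.3, 6.6, 0.0, 0.0, 0.0]
[0, 0.0, 1.5, 5.7, 0.0, 0.0, 0.0]
[0, -0.0, 0.8, 2.4, 0.0, 0.0, 0.0]
```

Emit:
move_arm(increments=[[0,0,3,18,-0.1,0,0],[0,0,2,18,-0.1,0,0],[0,0,1,19,-0.1,0,0],[0,0,-1,19,-0.1,0,0],[0,0,-2,19,-0.1,0,0],[0,0,-4,16,-0.1,0,0],[0,0,0,0,0,0,0],[0,0,0,0,0,0,0]])

```text
time: 19.82
tool_pos: [0.4891, -0.0781, 0.1062]
tool_rot: [2.589, 0.002, 1.759]
contact_force: [-0.1, -0.8, -0.5]
opening: 0.0008
```

```bash
python3 - <<'E'
from cw import *
print(tip(),robot.observe()['qpos'].round(2)); c=snap('wrist','wrist26.png')
f=lambda x,y,z:proj(c,C(x,y,z)).round()
print('basefront',f(-48,0,0)); 
for a in(0,.1,.2,.3): print(a,f(bar(a)[0],36,bar(a)[1]),f(bar(a)[0],-36,bar(a)[1]))
a=None
for an,g in((.15,10),(.15,3),(.07,3),(0,3),(-.03,3)): P=tipfor(an,.6,g,-7);a=plan(*P,1,0,start=a)
E
```

```text
(array([-66.6,   6.8, 135.2]), 'th', 0.552, 'F', array([-0.1, -0.8, -0.5]), 19.82) [-0.59  0.19  2.21  0.9   0.49 -3.1 ]
basefront [253. 117.]
0 [303. 169.] [199. 172.]
0.1 [305. 169.] [197. 171.]
0.2 [306. 170.] [194. 172.]
0.3 [307. 172.] [191. 174.]
[0, -6.2, -34.2, 46.2, -0.0471, 0.0194, -0.0255]
[0, 0.0, -0.0, 7.0, 0.0, 0.0, 0.0]
[0, -0.0, 1.3, 6.6, 0.0, 0.0, 0.0]
[0, 0.0, 1.5, 5.7, 0.0, 0.0, 0.0]
[0, -0.0, 0.8, 2.4, 0.0, 0.0, 0.0]
```

View pics/wrist26.png

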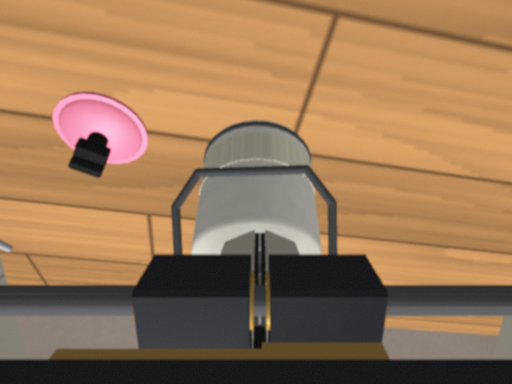

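```bash
python3 - <<'E'
from cw import *
P=tipfor(.15,.385,25,-8); print(inv(P[0])); a=plan(*P,5,0); print()
for an,g in((.15,10),(.15,3),(.07,3),(0,3),(-.03,3)): P=tipfor(an,.385,g,-8);a=plan(*P,1,0,start=a)
E
```

```text
[-6.54962202e+01  6.93889390e-15  6.13966852e+01]
[0, -1.3, -7.5, 5.9, 0.0336, 0.0033, -0.0055]
[0, -1.3, -7.3, 6.1, 0.0336, 0.0033, -0.0055]
[0, -1.3, -7.1, 6.4, 0.0336, 0.0033, -0.0055]
[0, -1.3, -6.9, 6.6, 0.0336, 0.0033, -0.0055]
[0, -1.2, -6.7, 6.8, 0.0336, 0.0033, -0.0055]

[0, 0.0, -0.0, 15.0, 0.0, 0.0, 0.0]
[0, -0.0, 0.0, 7.0, 0.0, 0.0, 0.0]
[0, 0.0, 2.6, 6.2, 0.0, 0.0, 0.0]
[0, -0.0, 2.7, 5.2, 0.0, 0.0, 0.0]
[0, -0.0, 1.3, 2.2, 0.0, 0.0, 0.0]
```

Emit:
move_arm(increments=[[0,-1.3,-9,3,0.04,0,0],[0,-1.3,-9,4,0.04,0,0],[0,-1.3,-8,6,0.04,0,0],[0,-1.3,-7,8,0.03,0,0],[0,-1,-3,8,0.02,0,0],[0,0,0,0,0,0,0]])

```text
time: 20.62
tool_pos: [0.472, -0.0901, 0.0633]
tool_rot: [2.764, 0.009, 1.765]
contact_force: [-0.0, 0.9, -0.7]
opening: 0.0006
```

```bash
python3 - <<'E'
from cw import *
print(tip(),robot.observe()['qpos'].round(2)); c=snap('wrist','wrist27.png')
a=None
for an,g in((.15,12),(.15,5),(.1,3),(.03,3),(-.03,3)): P=tipfor(an,.385,g,-8);a=plan(*P,1,0,start=a)
E
```

```text
(array([-80.5,  -1.2,  94.9]), 'th', 0.377, 'F', array([-0. ,  0.9, -0.7]), 20.62) [-0.53  0.28  2.15  0.54  0.48 -2.75]
[0, 2.1, 1.6, 15.9, -0.0073, 0.0177, -0.0205]
[0, 0.0, -0.0, 7.0, 0.0, 0.0, 0.0]
[0, -0.0, 1.6, 5.9, 0.0, 0.0, 0.0]
[0, 0.0, 2.6, 5.3, 0.0, 0.0, 0.0]
[0, -0.0, 2.5, 4.4, 0.0, 0.0, 0.0]
```

View pics/wrist27.png

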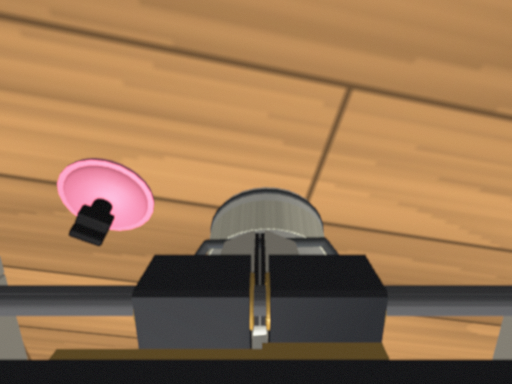

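Approach gently, feeling for contact.

Emit:
move_arm(increments=[[0,1,1,8,0,0,0],[0,0,0,7,0,0,0],[0,0,0,5,0,0,0],[0,0,0,0,0,0,0]])

```text
time: 21.18
tool_pos: [0.4805, -0.0874, 0.0442]
tool_rot: [2.763, 0.009, 1.765]
contact_force: [0.4, 0.8, -0.3]
opening: 0.0006
```

```bash
python3 - <<'E'
from cw import *
print(tip(),robot.observe()['qpos'].round(2)); c=snap('wrist','wrist28.png'); print(tip())
a=None
for an,g in((.1,3),(.03,3),(-.03,3)): P=tipfor(an,.385,g,-8);a=plan(*P,1,0,start=a)
f=lambda x,y,z:proj(c,C(x,y,z)).round()
print('basefront',f(-48,0,0)); 
for a in(0,.1,.2,.3): print(a,f(bar(a)[0],36,bar(a)[1]),f(bar(a)[0],-36,bar(a)[1]))
E
```

```text
(array([-71.7,  -0.4,  75.8]), 'th', 0.378, 'F', array([ 0.4,  0.8, -0.3]), 21.18) [-0.51  0.33  2.15  0.6   0.43 -2.8 ]
(array([-71.7,  -0.5,  76. ]), 'th', 0.378, 'F', array([0.1, 0.5, 0.7]), 21.23)
[0, 1.3, 2.1, 7.7, -0.0066, 0.0181, -0.0203]
[0, 0.0, 2.6, 5.3, 0.0, 0.0, 0.0]
[0, -0.0, 2.5, 4.4, 0.0, 0.0, 0.0]
basefront [262. 191.]
0 [324. 256.] [201. 257.]
0.1 [326. 256.] [198. 258.]
0.2 [329. 259.] [195. 260.]
0.3 [332. 263.] [191. 264.]
```

View pics/wrist28.png

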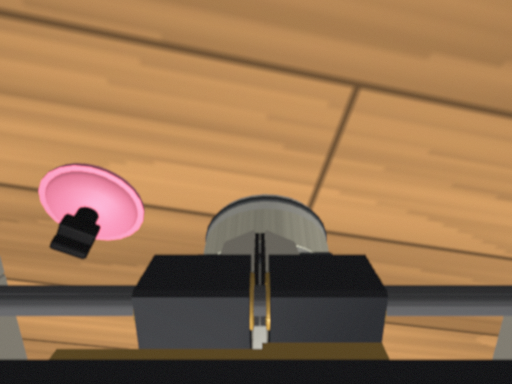

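Emit:
move_arm(increments=[[0,0.5,2,6,0,0,0],[0,0,1,3,0,0,0],[0,0,0,0,0,0,0]])

```text
time: 21.6
tool_pos: [0.487, -0.0859, 0.0369]
tool_rot: [2.763, 0.01, 1.765]
contact_force: [-0.2, 0.2, 0.4]
opening: 0.0005
```

```bash
python3 -c "
from cw import *
print(tip());snap('wrist','wrist29.png');print(tip())"
```

```text
(array([-65. ,  -0.3,  68.5]), 'th', 0.379, 'F', array([-0.2,  0.2,  0.4]), 21.6)
(array([-65.1,  -0.4,  68.6]), 'th', 0.379, 'F', array([ 0.2, -0. , -0.5]), 21.65)
```

Emit:
move_arm(increments=[[0,0.3,2,3,0,0,0],[0,0,1.5,3,0,0,0],[0,0,0,0,0,0,0]])

```text
time: 22.02
tool_pos: [0.4928, -0.0846, 0.0326]
tool_rot: [2.762, 0.01, 1.765]
contact_force: [0.2, 0.7, 0.0]
opening: 0.0001
```

```bash
python3 -c "
from cw import *
print(tip());snap('wrist','wrist30.png');print(tip())"
```

```text
(array([-59.1,  -0.4,  64.2]), 'th', 0.379, 'F', array([0.2, 0.7, 0. ]), 22.02)
(array([-59.2,  -0.4,  64.3]), 'th', 0.379, 'F', array([ 0.5, -0.9, -0.1]), 22.07)
```

Emit:
move_arm(increments=[[0,0,0,3,0,0,0],[0,0,0,0,0,0,0]])

```text
time: 22.32
tool_pos: [0.4937, -0.0845, 0.0311]
tool_rot: [2.761, 0.011, 1.765]
contact_force: [-8.3, -0.8, 12.0]
opening: 0.0006
```

```bash
python3 -c "
from cw import *
print(tip());c=snap('wrist','wrist31.png');print(tip())
im=cv2.imread('pics/wrist31.png');cv2.imwrite('pics/w31c.png',cv2.resize(im[170:270,160:360],None,fx=4,fy=4,interpolation=cv2.INTER_CUBIC))
f=lambda x,y,z:((proj(c,C(x,y,z))-[160,170]+.5)*4).round()
print(f(-48,0,0))
for a in(0,.1,.2): print(a,f(bar(a)[0],36,bar(a)[1]),f(bar(a)[0],-36,bar(a)[1]))
"
```

```text
(array([-58.2,  -0.4,  62.7]), 'th', 0.381, 'F', array([-8.3, -0.8, 12. ]), 22.32)
(array([-58.3,  -0.4,  62.7]), 'th', 0.381, 'F', array([-8. , -1.5, 12.3]), 22.38)
[410.  76.]
0 [679. 358.] [138. 362.]
0.1 [691. 361.] [124. 366.]
0.2 [704. 372.] [108. 377.]
```

View pics/w31c.png

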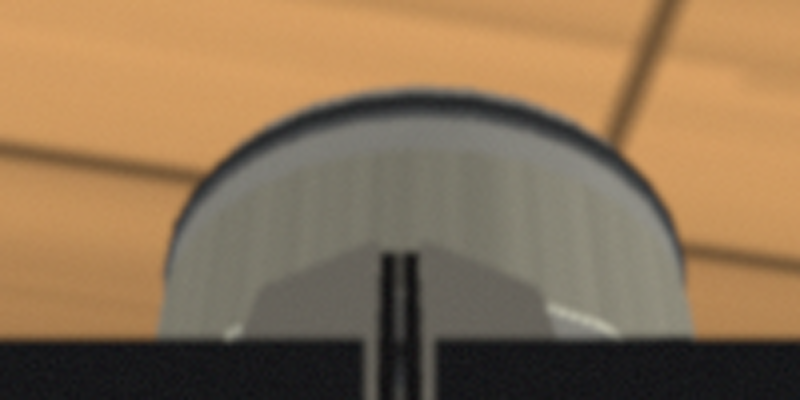

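Emit:
move_arm(increments=[[0,0,0,-6,0,0,0],[0,0,-5,-20,0,0,0],[0,0,-8,-25,0,0,0],[0,0,-10,-25,0.05,0,0],[0,0,-15,-30,0.05,0,0],[0,0,-15,-30,0.05,0,0],[0,0,-10,-40,0.05,0,0],[0,0,15,-40,0.06,0,0],[0,0,15,-30,0.06,0,0],[0,0,15,-20,0.06,0,0],[0,0,0,0,0,0,0]])

```text
time: 23.75
tool_pos: [0.4077, -0.0989, 0.2809]
tool_rot: [-3.129, 0.014, 1.759]
contact_force: [-0.0, -0.3, 0.1]
opening: 0.0007
```

```bash
python3 - <<'E'
from cw import *
print(tip())
for n in('wrist','top','scene'): snap(n,n+'40.png')
a=cv2.imread('pics/wrist40.png');b=cv2.imread('pics/top40.png');d=cv2.imread('pics/scene40.png')
r=lambda i:cv2.resize(i,(400,300),interpolation=cv2.INTER_CUBIC)
cv2.imwrite('pics/m40.png',np.vstack([np.hstack([r(a),r(b[175:250,235:335])]),np.hstack([r(d),r(d[150:240,185:305])])]))
E
```

```text
(array([-132.2,    4.1,  314.9]), 'th', -0.013, 'F', array([-0. , -0.3,  0.1]), 23.75)
```

View pics/m40.png

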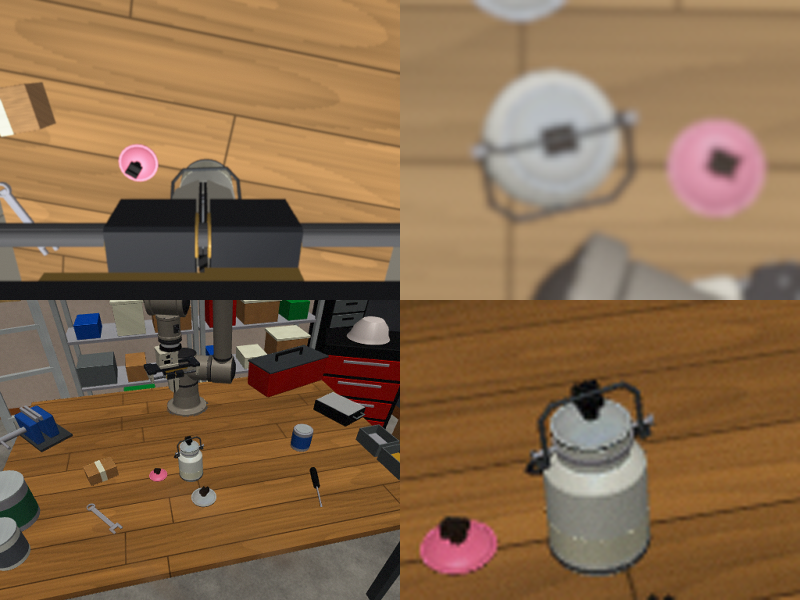

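```bash
python3 - <<'E'
import cv2,numpy as np
b=cv2.imread('pics/top40.png');a=cv2.imread('pics/top23.png')
f=lambda i:cv2.resize(i[185:250,245:305],None,fx=6,fy=6,interpolation=cv2.INTER_CUBIC)
cv2.imwrite('pics/cmp.png',np.hstack([f(a),f(b)]))
s0=cv2.imread('pics/scene22.png');s1=cv2.imread('pics/scene40.png');s=cv2.imread('pics/scene0.png')
g=lambda i:cv2.resize(i[155:235,205:270],None,fx=4,fy=4,interpolation=cv2.INTER_CUBIC)
cv2.imwrite('pics/cmp2.png',np.hstack([g(s),g(s0),g(s1)]))
E
```

```text
(no output)
```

View pics/cmp.png

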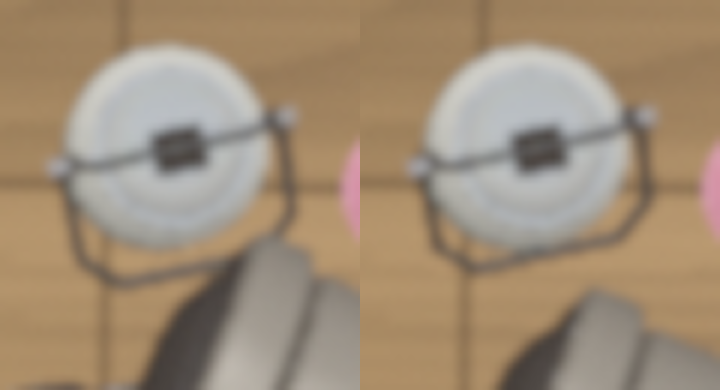

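View pics/cmp2.png

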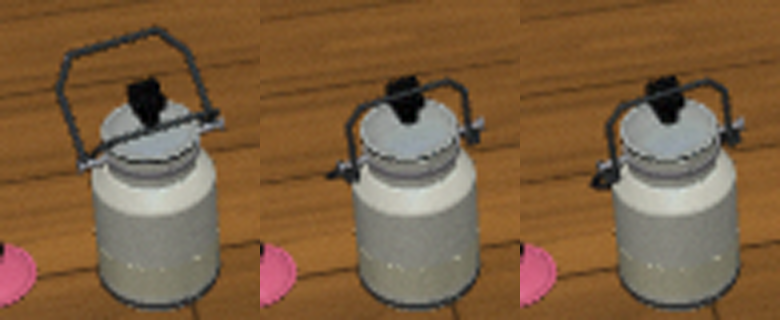

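The second press closed the last gap: the handle now lies against the canister. The bail is in the notch, and the canister and the bystanders have not moved. Handing in.

```bash
python3 -c "
from cell import robot
print(robot.observe()['contact_force']); print(robot.hand_in())"
```

```text
[ 0.27333644 -0.28807699  0.10944997]
the job is handed in; nothing more can be done
None
```

The bail is in the knob's notch and the lever is pressed down against the canister, so the lid is clamped. I handed the job in after about 24 s, with the arm clear of everything and reading no contact force.

- **Bail:** I carried it over with the open fingers straddling its bar, until it met the notch's front wall at about 2 N.
- **Lever:** I pressed the handle down along its arc with the closed fingertips. After the first pass the pictures still showed the handle a little off the canister, at roughly 0.1–0.15 rad. I pressed again until it met a hard stop at about 14 N.
- **Last checks:** The top view shows the handle against the canister, about where the model puts it when shut. The top and scene views show the bail across the notch and the lid seated. The canister is where it was, and nothing else on the bench looks moved.

Two things disagreed along the way:
- **Fingertip position:** The visible fingertips end about 34 mm behind the reported TCP. My first pass at the bail went over it without touching because of this, and I allowed for it from then on.
- **Wrist joint:** A steeper tilt that I tried for the second press took the last joint to about -3.10, close to its -3.11 limit. I backed off and used a shallower tilt.

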